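Fetch the cultivator from the propagator and hang it on its peg

ROBOT

A 6-joint arm with a two-finger parallel gripper is mounted at the origin on the work surface. World frame = base frame: x ahead of the robot, y to its left, z up, the work surface at z = 0. Lengths are in m, angles in degrees, forces in N, time in s.
With the tool pointing down it reaches from about 0.4 to 0.825 m from the base axis. Payload 7 kg.
Tool frame: the origin (TCP) lies midway between the tips of the shut fingers; the grasp point (between the pads) lies r.hold_point_z behind it (r.hold_point_z is the distance from the TCP to the grasp point, in m); z points along the fingers, x is the direction in which the jaws open and shut, and the axes are right-handed (so a half turn about z gives the same grasp; the last joint's range is limited). The gripper opens to 88 mm and grips with 3 to 60 N. Pads are 19 mm wide; open, the fingers measure 130 mm over their backs; the gripper's body (78 mm by 193 mm) begins 47 mm behind the grasp point.
Start: joints at [88.47, 20.546, 0.682, 0, -70.136, -16.507], TCP at [0.209, 0.642, 0.188] pointing down, gripper open.
Joint ranges: [-176.03, 176.03], [-82.01, 121.73], [-58.28, 71.71], [-173.87, 95.51], [-174.79, -0.11], [-173.66, 173.66]. Speed limits (degrees/s): [136.94, 136.94, 172.46, 180, 180, 180].

INTERFACE

Orientations are given as [roll, pitch, yaw] about the fixed x, y, z axes, in that order (R = Rz(yaw) Ry(pitch) Rx(roll)).
In Python, from plant import get_state, viewer, close_job, r gives the robot as it stands.
- The arm moves only by the tool apply_moves, never from a script. Its argument "plan" is a list of rows, each a list of 3 entries, a list of its own where there are three numbers: the closure in counts, from 0 (fully open) to 255 (shut), then the shift along the tool's x, y, z in units of 50 mm (1.0 is 50 mm), then the turn about the tool's z in units of 6 degrees (1.0 is 6 degrees). A call has 1 to 12 rows; each row shifts and turns the commanded pose from where the row before left it, along the tool's axes as they then stand; what a row does not reach is not made up. A row lasts 1/8 s, in which the tool goes at most 62.5 mm and 10.7 degrees, less where a joint would pass 70% of its speed; a pose out of reach is approached as far as the arm can. A call is refused whole if a number of a shift passes 1 or a number of a turn 1, either way. A call with a gripper value outside its range is refused whole. The fingers move at their own pace and stop on an object; "squeeze" is the grip in N (left out, the last holds). Time passes only in rows, so rows that do not move let the fingers close. It gives the time, the measured TCP pose, the force and the opening at its end, in the units of the state.
- get_state(): the state, without advancing time (a new reading comes with each control period).
- viewer.capture(name): name is "side" or "top"; returns a dict with "frame" (400x640x3 uint8, blue, green, red), "K" (3x3 intrinsics, pixels), "R" (3x3) and "t" (3): a world point X has camera coordinates R X + t. Camera axes: x right, y down, z forward; pixel columns grow to the right and rows downward; lengths in m; the calibration is good to about 2 mm. A picture is of the moment at which its call begins. There is no depth.
- close_job(): hands the job in, once; it reports no verdict.
The state is a dict: "time_s": time; "joints": joint angles; "qd": joint speeds; "joint_torque": joint torques, N m; "tcp_pos": TCP position; "eef_rot": TCP orientation; "contact_force": force on the tool from outside, world axes, zero at the start; "moment": the same for the moment, N m; "gripper_width": finger opening in m.
Only numpy, scipy, OpenCV 4.12 (cv2) and the standard library are available. Lean on these libraries where they do the work, as an engineer would, in place of code of your own. Each camera call takes 0.05 s, during which the arm holds its last target.

TASK

Slide the sash of the clear propagator frame right up and leave it up, then draw the orange hand cultivator out by its eye and lay it down on the shelf, clear of the frame, and let go. Then take it again by its handle and hang it by the eye on the red peg of the stand, so that it hangs still with its tines down. Don't shift or knock over the vase, the spray bottle or the beaker.

Things in the scene. Friction and masses are not known exactly. Their poses are not given: they have to be found in the camera images.
- frame: Fixed clear box with green edges, 200 mm deep (x), 240 wide (y), 110 high, no floor. Origin: centre of its underside, on the shelf. z up; +x points into the box; its front with the sash is at x = -100 mm. Two green guide posts (18 x 12 mm, 235 mm high) stand at the front corners, y = +-120 mm, out to x = -109 mm. A 50 mm high gap stays open below the closed sash.
- sash (a joint): How far the clear sash has been slid up, in m: 0 = down, 0.09 = right up. It stays where it is left; moving it takes about 8 N upwards. The sash is 220 mm wide, 80 mm high and 8 mm thick, its lower edge 50 mm above the shelf when down.
- sash_handle (a point): Centre of the yellow bar on top of the sash: 104 mm long (along the frame's y), 14 mm thick (frame's x), 16 mm high; on two 8 mm stubs 45 mm either side of the centre, with an 18 mm gap below the bar. 164 mm above the shelf when the sash is down, so 54 mm above the box's roof.
- cultivator: Orange hand cultivator, 200 mm long, 0.2 kg, lying with the eye outside the sash, head inside. Origin: under the handle's middle, at shelf level; +x to the tines, z up as it lies. Handle: bar 84 mm long, 24 wide (y), 26 high, centre at z = 27 mm. Steel head (x = 42 to 103 mm): arch 64 wide, 78 high, tines down to the shelf; too high for the closed sash. Centre of mass about x = 15, z = 35 mm.
- eye (a point): Centre of the hole in the cultivator's eye: an upright square plate 54 x 54 mm (x and z) and 12 mm thick (y) with a round hole 34 mm in diameter whose axis is the cultivator's y axis. 67 mm from the origin along -x, 27 mm above the shelf as it lies.
- tine_tip (a point): Tip of the middle tine, the far end of the cultivator: x = 99 mm, z = 4 mm in its frame.
- stand: Fixed peg stand: steel base 110 x 110 x 12 mm (its centre 10 mm behind the post), grey post 20 x 20 mm, 257 mm high. Origin: on the shelf, under the post's centre. z is up; the red peg points to the stand's -x.
- peg_root (a point): Where the axis of the red peg meets the front of the post, 235 mm above the shelf. The peg is a round bar 12 mm in diameter, rising by 10 degrees towards its free end.
- peg_tip (a point): Free end of the peg's axis, 80 mm from the root along -x of the stand and 14 mm higher; the end is round (6 mm more).
- vase: Green glass vase, 125 mm high, up to 76 mm across. Origin: centre of its underside. Leave alone.
- spray_bottle: Blue plastic spray bottle with white head, 188 mm high, 74 mm across. Origin: centre of its underside. Leave alone.
- beaker: Blue ceramic beaker, 90 mm high, 70 mm across. Origin: centre of its underside. Leave alone.
Things that resemble listed ones, but are neither listed nor needed, are in the scene too. Leave any green or yellow look-alike of the cultivator alone.

How it is judged:
By the outcome, as a careful person would: the job done as asked, in the order asked, and still so for the second after the job is handed in, with the robot touching nothing.
It also fails if it takes over 72 s, if anything falls off the work surface, if the arm or the gripper's body presses on something with over 40 N, if the wrist force passes 120 N, or if a joint passes its speed limit or range.

## Working session

There is one attempt and no reset: what is moved stays moved. The work goes in short steps, Python scripts to look and compute and a tool call to move; the robot and the scene stay as the last step left them, time stands still between calls to the robot, and variables do not carry over. Pictures are saved under pics/ and viewed, and the job is handed in when it is done.

Besides the shell and the picture viewer there is one more tool, called after "Request:" as a command line: name --argument value ..., lists and objects as JSON in quotes. apply_moves: Moves the arm, as the interface text tells. Its arguments: {"type":"object","properties":{"plan":{"type":"array","items":{"type":"array"}},"squeeze":{"type":"number"}},"required":["plan"]}

```bash
ls; mkdir -p pics; python3 - <<'E'
from plant import get_state, viewer, r
import cv2
print(get_state()); print(r.hold_point_z, [a for a in dir(r) if a[0]!='_'])
for n in("side","top"):
    c=viewer.capture(n); cv2.imwrite(f"pics/{n}0.png",c["frame"]); print(n,c["K"],c["R"],c["t"])
E
```

```text
pics
{'time_s': 0.0, 'joints': array([ 8.84685815e+01,  2.05905389e+01,  6.33765389e-01, -2.07794136e-02,
       -7.01359762e+01, -1.65061106e+01]), 'qd': array([-0.00234243, -0.06238205,  0.04480684, -0.03667669, -0.04934937,
        0.04424757]), 'joint_torque': array([ 1.23243894e-04, -5.82721746e+01,  2.93056011e+01,  6.99725524e+00,
        6.95747993e-03, -1.54233867e-04]), 'tcp_pos': array([0.20887077, 0.64128423, 0.18673072]), 'eef_rot': array([-1.79992375e+02, -9.44777932e-02, -1.08044612e+02]), 'contact_force': array([-0.53159948, -0.1463245 ,  0.67029366]), 'moment': array([ 0.02484299, -0.06021516, -0.03622923]), 'gripper_width': 0.08782771535626176}
0.0188 ['Unreachable', 'hold_point_z']
side [[411.38388018   0.         320.5759189 ]
 [  0.         411.38388018 195.39843011]
 [  0.           0.           1.        ]] [[ 0.87123783 -0.49085676  0.00207069]
 [-0.3007223  -0.53708652 -0.78810163]
 [ 0.38795715  0.68600125 -0.61554166]] [-0.42291689  0.31720849  1.13886849]
top [[508.46231477   0.         326.32836547]
 [  0.         508.46231477 198.87094633]
 [  0.           0.           1.        ]] [[-0.00802766 -0.99995789  0.00444785]
 [-0.98176081  0.00703649 -0.18998999]
 [ 0.18995069 -0.0058919  -0.98177595]] [0.08055796 0.52886573 2.02018055]
```

View pics/side0.png

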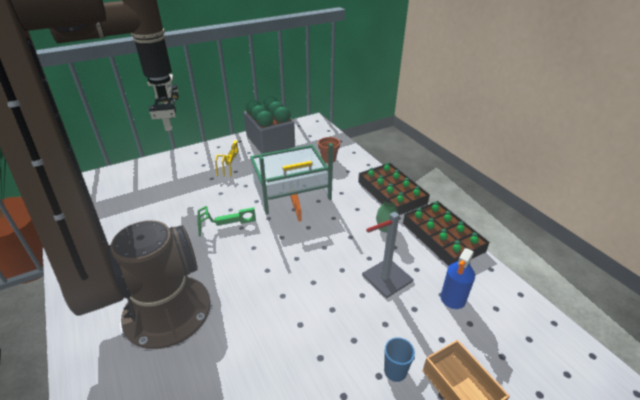

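View pics/top0.png

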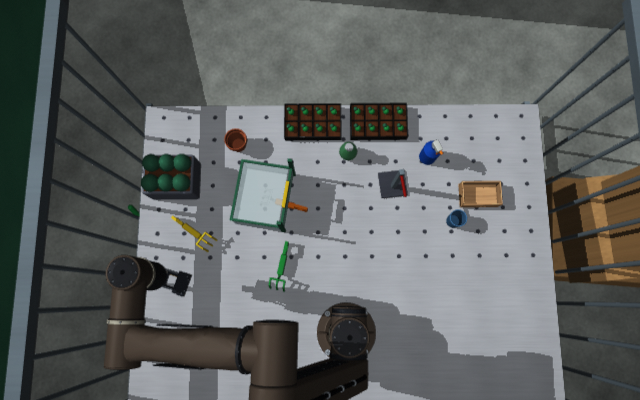

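```bash
python3 - <<'E'
import cv2
s=cv2.imread("pics/side0.png");t=cv2.imread("pics/top0.png")
def crop(i,x,y,w,h,k,n): cv2.imwrite("pics/"+n,cv2.resize(i[y:y+h,x:x+w],None,fx=k,fy=k,interpolation=cv2.INTER_CUBIC))
crop(s,235,135,110,90,7,"c1.png")
crop(t,220,150,110,85,7,"c2.png")
crop(s,355,195,80,110,5,"c3.png")
crop(t,330,130,140,100,5,"c4.png")
E
```

```text
(no output)
```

View pics/c1.png

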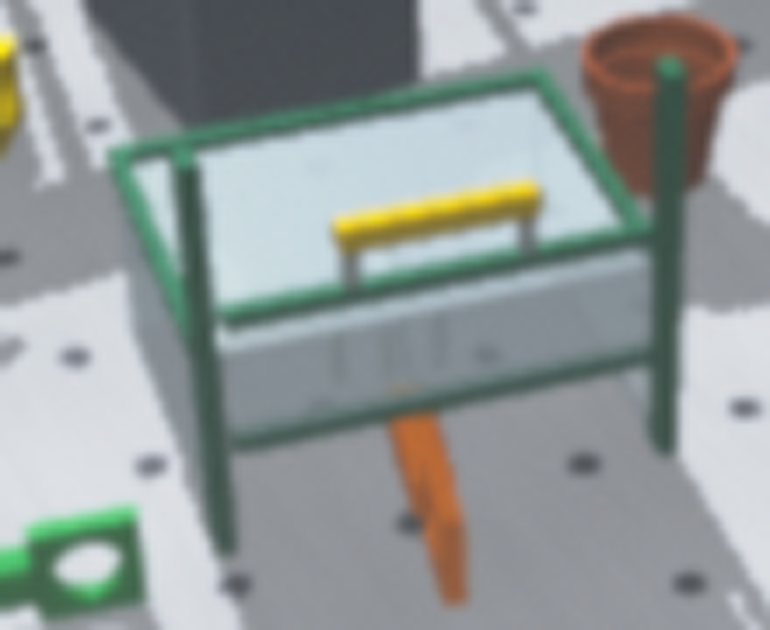

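View pics/c2.png

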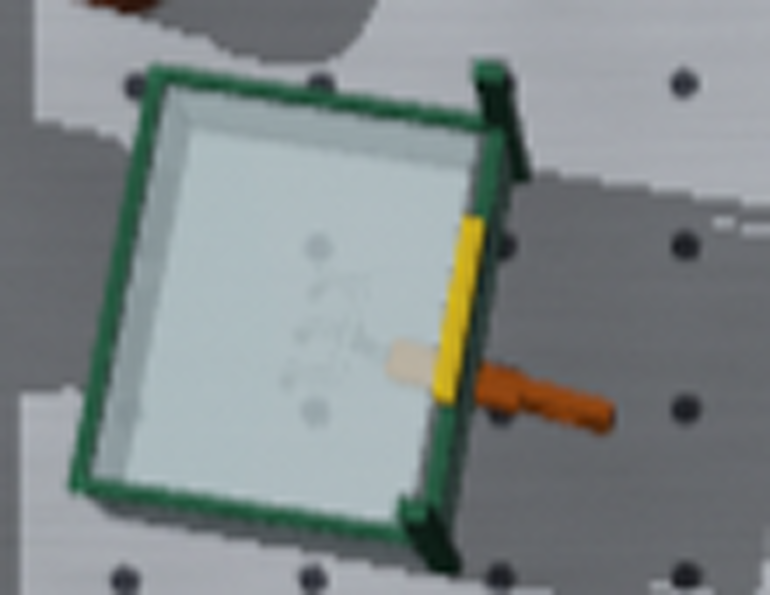

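View pics/c3.png

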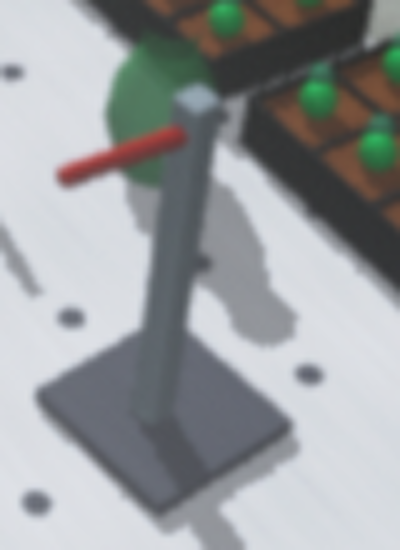

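View pics/c4.png

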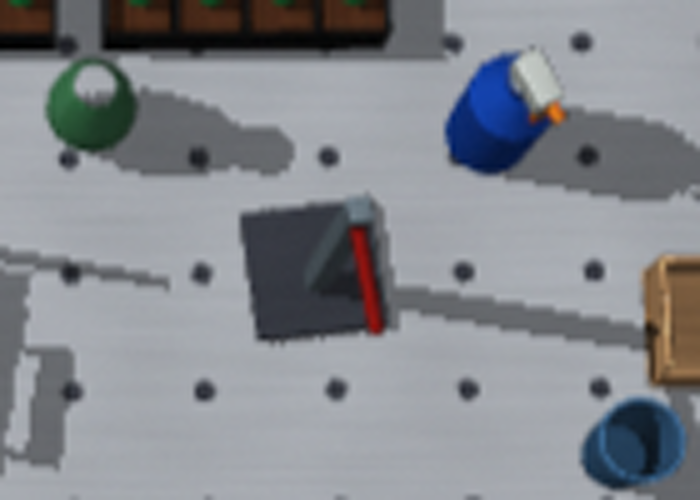

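```bash
cat > h.py <<'E'
import numpy as np
from scipy.optimize import least_squares
CAM={}
CAM['s']=(np.array([[411.38388018,0,320.5759189],[0,411.38388018,195.39843011],[0,0,1]]),np.array([[0.87123783,-0.49085676,0.00207069],[-0.3007223,-0.53708652,-0.78810163],[0.38795715,0.68600125,-0.61554166]]),np.array([-0.42291689,0.31720849,1.13886849]))
CAM['t']=(np.array([[508.46231477,0,326.32836547],[0,508.46231477,198.87094633],[0,0,1]]),np.array([[-0.00802766,-0.99995789,0.00444785],[-0.98176081,0.00703649,-0.18998999],[0.18995069,-0.0058919,-0.98177595]]),np.array([0.08055796,0.52886573,2.02018055]))
def proj(c,X):
    K,R,t=CAM[c]; p=K@(R@np.asarray(X,float)+t); return p[:2]/p[2]
def onz(c,uv,z):
    K,R,t=CAM[c]; d=R.T@np.linalg.solve(K,[uv[0],uv[1],1]); o=-R.T@t
    return o+d*(z-o[2])/d[2]
def tri(obs,x0=(0.5,0.,0.1)):
    s=least_squares(lambda X:np.concatenate([proj(c,X)-uv for c,uv in obs]),x0); return s.x,np.round(s.fun,2)
def cr(u,v,x,y,k): return np.array([x+(u+.5)/k-.5,y+(v+.5)/k-.5])
def T(p,l):
    a=np.deg2rad(p[2]);c,s=np.cos(a),np.sin(a)
    return np.array([p[0]+c*l[0]-s*l[1],p[1]+s*l[0]+c*l[1],l[2]])
def fit(obs,p0):
    s=least_squares(lambda p:np.concatenate([proj(c,T(p,l))-uv for c,l,uv in obs]),p0,x_scale=[.1,.1,10],loss='soft_l1')
    return s.x,np.round(np.concatenate([proj(c,T(s.x,l))-uv for c,l,uv in obs]).reshape(-1,2),1)
E
cat > m.py <<'E'
from h import *
a=lambda u,v:cr(u,v,235,135,7); b=lambda u,v:cr(u,v,220,150,7)
c3=lambda u,v:cr(u,v,355,195,5); c4=lambda u,v:cr(u,v,330,130,5)
fr=[('s',(-.1,.12,.235),a(185,152)),('s',(-.1,-.12,.235),a(670,62)),('s',(.1,-.12,.11),a(540,75)),('s',(.1,.12,.11),a(118,155)),
('t',(-.1,.12,.235),b(410,503)),('t',(-.1,-.12,.235),b(490,68)),('t',(.1,-.12,.11),b(155,72)),('t',(.1,.12,.11),b(78,487))]
print("frame",*fit(fr,[.6,.3,90]))
h1=tri([('s',a(340,232)),('t',b(446,398))]);h2=tri([('s',a(535,195)),('t',b(474,220))]);print("handle",h1,h2,np.linalg.norm(h1[0]-h2[0]))
cu=[('s',(-.094,0,.054),a(453,520)),('s',(-.094,0,0),a(454,603)),('t',(-.094,0,.054),b(610,416)),('t',(-.042,0,.04),b(497,385)),('t',(.042,0,.04),b(390,358))]
print("cult",*fit(cu,[.6,.2,90]))
st=[('s',(-.01,0,.235),c3(182,134)),('s',(-.09,0,.249),c3(66,178)),('s',(0,0,.257),c3(199,98)),('t',(0,0,.257),c4(360,208)),('t',(-.09,0,.249),c4(376,328)),
('t',(.065,.055,.012),c4(240,214)),('t',(-.045,.055,.012),c4(258,340)),('s',(-.045,.055,.012),c3(38,397)),('s',(-.045,-.055,.012),c3(160,512)),('s',(.065,-.055,.012),c3(292,424))]
print("stand",*fit(st,[.7,-.1,0]))
print("pegtip",tri([('s',c3(66,178)),('t',c4(376,328))]))
print("vase",onz('t',(347,150),.06),"spray",onz('t',(430,152),.09),"beaker",onz('t',(456,218),.045), "spray s",onz('s',(456,285),.06))
E
python3 m.py
```

```text
frame [ 0.54329211  0.33423968 80.67015738] [[ 0.2 -0.5]
 [ 0.3 -0.7]
 [-0.   0.4]
 [ 0.1  0.2]
 [ 0.   0.6]
 [-0.4  0.2]
 [ 0.3  0.4]
 [-0.  -0.3]]
handle (array([0.4770837 , 0.24172801, 0.17387025]), array([ 0.08, -0.02, -0.03,  0.09])) (array([0.57635114, 0.22754707, 0.17143642]), array([ 0.23, -0.05, -0.09,  0.25])) 0.10030476998902503
cult [ 0.51494523  0.24624955 73.90591194] [[-0.2 -0.6]
 [ 0.1 -0.5]
 [ 0.1 -0.3]
 [ 4.1  1.3]
 [-0.3 -0.3]]
stand [ 0.58953145 -0.20528532  5.85042197] [[-0.3  0.2]
 [-0.  -0.6]
 [ 0.1 -0.5]
 [ 1.   0.6]
 [ 0.9  0.7]
 [ 1.  -0. ]
 [ 0.9  0.3]
 [-0.6 -2.3]
 [-0.1 -1.1]
 [ 1.2 -0.8]]
pegtip (array([ 0.50290482, -0.21179825,  0.2435778 ]), array([ 0.18, -0.04, -0.11,  0.25]))
vase [ 0.73264578 -0.01045336  0.06      ] spray [ 0.71308625 -0.34669841  0.09      ] beaker [ 0.44768244 -0.44914999  0.045     ] spray s [ 0.7129117  -0.35646536  0.06      ]
```

Request:
apply_moves --plan '[[0,[0,0,-1.0],-0.73],[0,[0,0,-0.64],-0.72],[0,[0.7,-0.76,0],0],[0,[0.7,-0.76,0],0],[0,[0.7,-0.76,0],0],[0,[0.7,-0.76,0],0],[0,[0.7,-0.76,0],0],[0,[0.7,-0.76,0],0],[0,[0.7,-0.76,0],0],[0,[0.7,-0.76,0],0],[0,[0.7,-0.76,0],0],[0,[0.7,-0.76,0],0]]' --squeeze 40

```text
time_s: 1.6
tcp_pos: [0.5278, 0.2333, 0.2695]
eef_rot: [180.0, -0.0, -99.3]
contact_force: [0.5, 0.9, 0.5]
gripper_width: 0.0876
```

```bash
cat >> h.py <<'E'
def cap(n,c,box,k,st=True):
    from plant import viewer,get_state
    import cv2
    f=viewer.capture({'s':'side','t':'top'}[c])["frame"]; x,y,w,h=box
    cv2.imwrite("pics/"+n,cv2.resize(f[y:y+h,x:x+w],None,fx=k,fy=k,interpolation=cv2.INTER_CUBIC))
def st():
    from plant import get_state
    s=get_state(); 
    for k in('time_s','joints','tcp_pos','eef_rot','contact_force','gripper_width'): print(k,np.round(s[k],4))
def go(x,y,z,yaw):
    from plant import get_state
    s=get_state(); p=s['tcp_pos']; w=s['eef_rot'][2]
    d=np.array([x,y,z])-p; 
    a=np.deg2rad(yaw); X=np.array([np.cos(a),np.sin(a),0]);Y=np.array([np.sin(a),-np.cos(a),0])
    print("turn units",-(((yaw-w+180)%360)-180)/6,"then shift",d@X/.05,d@Y/.05,-d[2]/.05)
E
python3 - <<'E'
from h import *
cap('s1.png','s',(180,60,200,180),4); cap('t1.png','t',(180,120,180,130),4)
st(); go(.527,.2345,.145,-99.33)
E
```

```text
time_s 1.7
joints [ 4.30348e+01  8.98660e+00 -4.37270e+00  2.69000e-02 -7.67266e+01
  3.73882e+01]
tcp_pos [0.529  0.2312 0.269 ]
eef_rot [ 1.799686e+02 -8.420000e-02 -9.957080e+01]
contact_force [0.1746 0.0239 0.6445]
gripper_width 0.0878
turn units -0.04012534198776999 then shift -0.05869494301496214 0.04940386688413904 2.4808886561374535
```

View pics/s1.png

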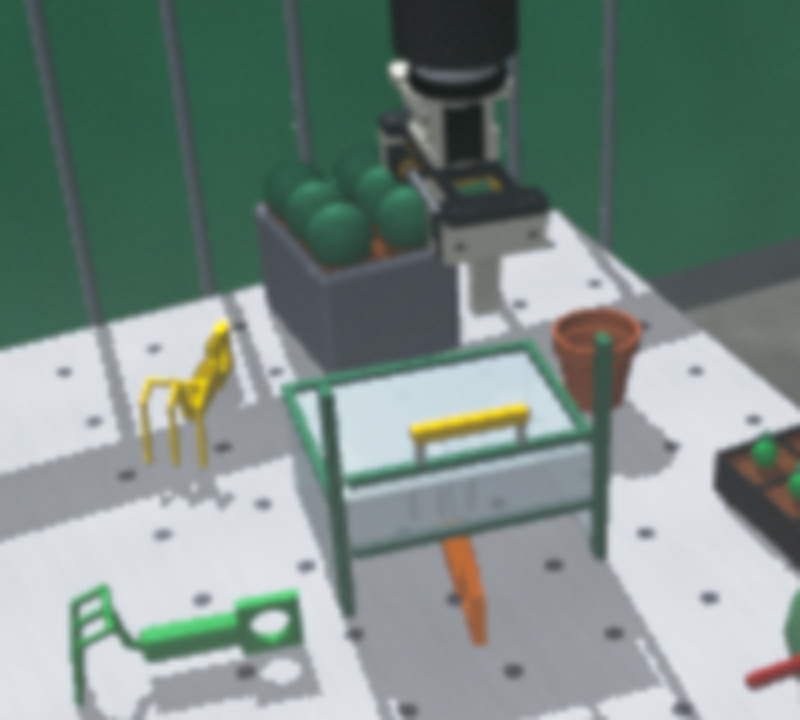

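View pics/t1.png

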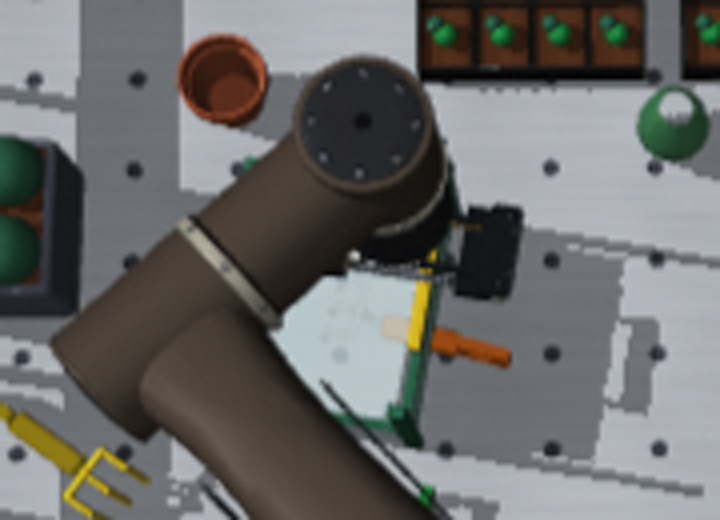

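```bash
python3 - <<'E'
from h import *
for s in (-1,1):
    X=np.array([.529,.2312,.269])+s*.05*np.array([-.162,-.987,0]); print(proj('s',X),proj('t',X))
print((485/4+180,305/4+60)); st()
E
```

```text
[292.9946235  133.43013676] [270.70271912 185.84170104]
[302.28867798 148.21837671] [297.73162365 189.99563145]
(301.25, 136.25)
time_s 1.7
joints [ 4.30348e+01  8.98660e+00 -4.37270e+00  2.69000e-02 -7.67266e+01
  3.73882e+01]
tcp_pos [0.529  0.2312 0.269 ]
eef_rot [ 1.799686e+02 -8.420000e-02 -9.957080e+01]
contact_force [0.1746 0.0239 0.6445]
gripper_width 0.0878
```

```bash
python3 - <<'E'
from h import *
import cv2
from plant import viewer
for c,n,(x,y,w,h) in(('s','side',(250,50,100,100)),('t','top',(230,120,110,100))):
    f=viewer.capture(n)['frame']; k=7
    im=cv2.resize(f[y:y+h,x:x+w],None,fx=k,fy=k,interpolation=cv2.INTER_CUBIC)
    P=np.array([.529,.2312,.269]);X=np.array([-.162,-.987,0]);Y=np.array([-.987,.162,0]);Z=np.array([0,0,-1.])
    def d(l,col):
        u,v=proj(c,P+X*l[0]+Y*l[1]+Z*l[2]); cv2.circle(im,(int((u-x+.5)*k),int((v-y+.5)*k)),5,col,-1)
    for s in(-1,1):
        d((s*.044,0,0),(0,0,255)); d((s*.065,0,0),(0,255,255))
        for q in(-1,1): d((s*.097,q*.039,-.066),(255,0,255))
    d((0,0,0),(0,255,0))
    cv2.imwrite(f'pics/o{c}.png',im)
E
```

```text
(no output)
```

View pics/os.png

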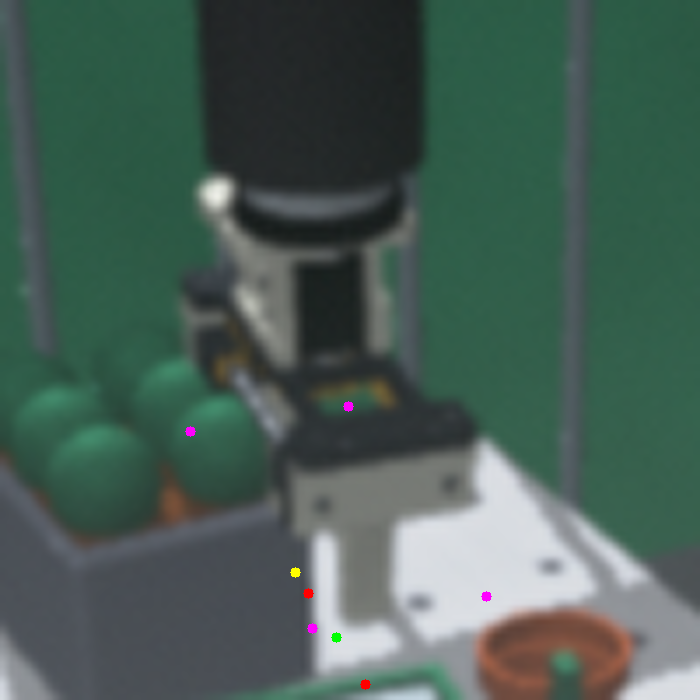

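View pics/ot.png

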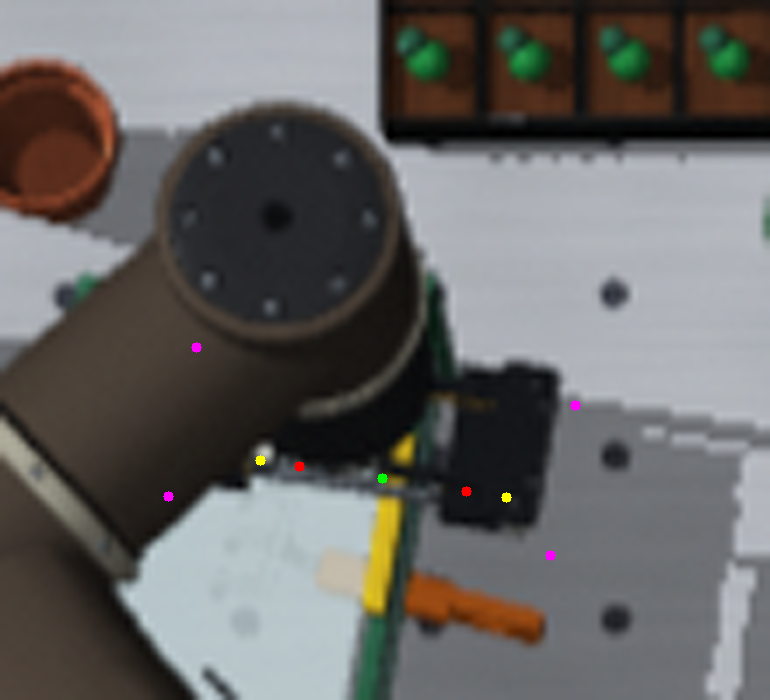

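```bash
python3 - <<'E'
from h import *
a=lambda u,v:cr(u,v,250,50,7); b=lambda u,v:cr(u,v,230,120,7)
A=tri([('s',a(290,462)),('t',b(538,526))]);B=tri([('s',a(475,415)),('t',b(558,372))]);print(A,B)
m=(A[0]+B[0])/2; d=m-np.array([.529,.2312,.269]); X=np.array([-.162,-.987,0]);Y=np.array([-.987,.162,0])
print(m,d@X,d@Y,d[2], np.linalg.norm(A[0]-B[0]))
# fingertip in side: possible pos along tool x=.05, y=0
for z in(.25,.269,.28,.3): print(z,onz('s',a(365,622),z))
E
```

```text
(array([0.47213877, 0.14610616, 0.41114527]), array([ 0.57, -0.14, -0.23,  0.65])) (array([0.54944487, 0.13513791, 0.41758813]), array([-0.21,  0.05,  0.09, -0.23]))
[0.51079182 0.14062203 0.4143667 ] 0.09235018078585126 0.0032978444135794652 0.1453666980852017 0.07834568610110154
0.25 [0.56199525 0.26640928 0.25      ]
0.269 [0.54737825 0.23704132 0.269     ]
0.28 [0.53891577 0.22003881 0.28      ]
0.3 [0.52352946 0.18912517 0.3       ]
```

Request:
apply_moves --plan '[[255,[0,0,0],0],[255,[0,0,0],0],[255,[0,0,0],0],[255,[0,0,0],0],[255,[0,0,0],0],[255,[0,0,0],0]]'

```text
time_s: 2.55
tcp_pos: [0.5272, 0.2348, 0.2697]
eef_rot: [180.0, 0.0, -99.3]
contact_force: [-0.7, -0.5, 0.1]
gripper_width: 0.0331
```

```bash
python3 - <<'E'
from h import *
st()
cap('s2.png','s',(250,50,100,100),7); cap('t2.png','t',(230,120,110,100),7)
print(proj('s',[.529,.2312,.269])-[250,50])
E
```

```text
time_s 2.55
joints [ 4.34208e+01  8.90420e+00 -4.38160e+00 -1.10000e-03 -7.67139e+01
  3.72444e+01]
tcp_pos [0.5272 0.2348 0.2697]
eef_rot [ 1.799993e+02  9.000000e-04 -9.933500e+01]
contact_force [-0.7374 -0.4978  0.062 ]
gripper_width 0.0331
[47.51307275 90.6196698 ]
```

View pics/s2.png

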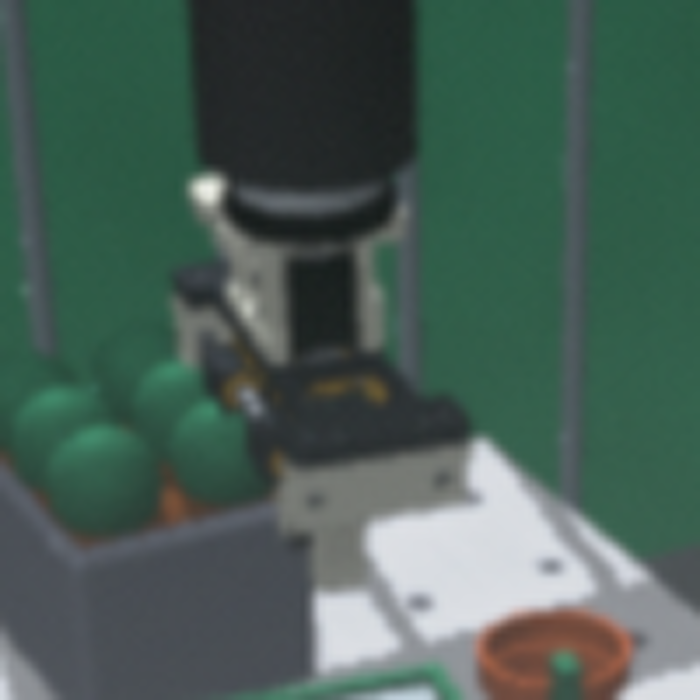

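Request:
apply_moves --plan '[[255,[0,0,0],0],[255,[0,0,0],0],[255,[0,0,0],0],[255,[0,0,0],0],[255,[0,0,0],0]]'

```text
time_s: 3.28
tcp_pos: [0.5272, 0.2348, 0.2696]
eef_rot: [180.0, -0.0, -99.3]
contact_force: [0.5, -0.0, -0.5]
gripper_width: 0.0003
```

```bash
python3 - <<'E'
from h import *
st()
cap('s3.png','s',(250,50,100,100),7); cap('t3.png','t',(230,120,110,100),7)
for z in(.27,.28,.29,.3): print(z,onz('s',cr(345,588,250,50,7),z))
E
```

```text
time_s 3.275
joints [ 4.34168e+01  8.90530e+00 -4.38280e+00 -1.30000e-03 -7.67133e+01
  3.72450e+01]
tcp_pos [0.5272 0.2348 0.2696]
eef_rot [ 1.799981e+02 -4.000000e-04 -9.933850e+01]
contact_force [ 0.4749 -0.0228 -0.4971]
gripper_width 0.0003
0.27 [0.55298211 0.26856202 0.27      ]
0.28 [0.54519549 0.25262028 0.28      ]
0.29 [0.53740886 0.23667853 0.29      ]
0.3 [0.52962224 0.22073679 0.3       ]
```

View pics/s3.png

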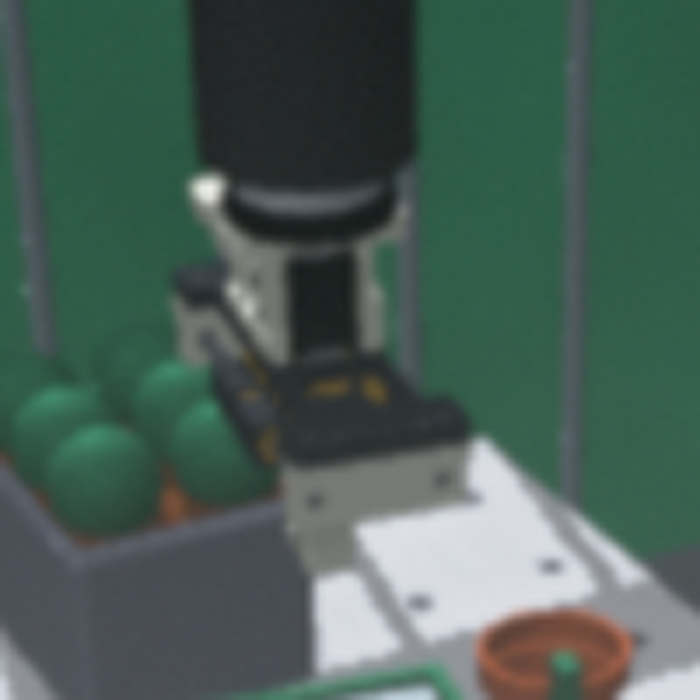

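View pics/t3.png

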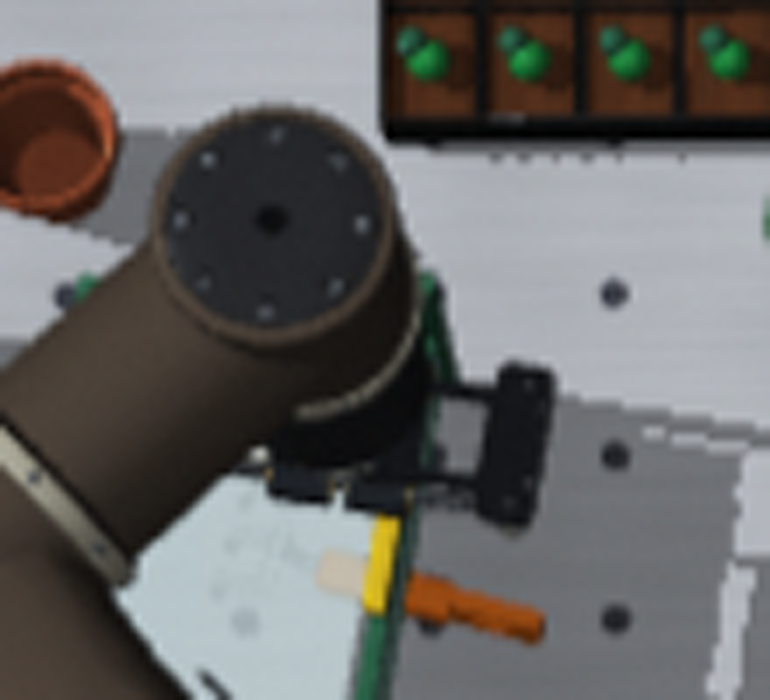

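```bash
python3 - <<'E'
from h import *
P=np.array([.5272,.2348,.2696]);X=np.array([-.162,-.987,0]);Y=np.array([-.987,.162,0])
# vertical lines: near-left corner of body (tool x .0965,y +.039), fingertip center x=.01,y=+-.0095
for nm,l in(("cornerL",(.0965,.039)),("cornerR",(.0965,-.039)),("tipR",(.012,-.0095)),("tipL",(.012,.0095)),("pads",(0.0,-.0095))):
    for z in(.25,.27,.29,.3,.31,.335,.36,.38,.41):
        q=P+X*l[0]+Y*l[1]; q[2]=z; u,v=proj('s',q); print(nm,z,np.round([(u-250+.5)*7,(v-50+.5)*7]))
E
```

```text
cornerL 0.25 [312. 793.]
cornerL 0.27 [310. 755.]
cornerL 0.29 [308. 716.]
cornerL 0.3 [307. 696.]
cornerL 0.31 [306. 676.]
cornerL 0.335 [304. 625.]
cornerL 0.36 [302. 573.]
cornerL 0.38 [300. 530.]
cornerL 0.41 [297. 464.]
cornerR 0.25 [478. 761.]
cornerR 0.27 [478. 722.]
cornerR 0.29 [478. 684.]
cornerR 0.3 [478. 664.]
cornerR 0.31 [478. 644.]
cornerR 0.335 [478. 594.]
cornerR 0.36 [478. 542.]
cornerR 0.38 [478. 499.]
cornerR 0.41 [478. 434.]
tipR 0.25 [358. 680.]
tipR 0.27 [356. 642.]
tipR 0.29 [355. 604.]
tipR 0.3 [355. 585.]
tipR 0.31 [354. 566.]
tipR 0.335 [352. 516.]
tipR 0.36 [351. 466.]
tipR 0.38 [349. 425.]
tipR 0.41 [347. 361.]
tipL 0.25 [319. 687.]
tipL 0.27 [317. 650.]
tipL 0.29 [316. 612.]
tipL 0.3 [315. 592.]
tipL 0.31 [314. 573.]
tipL 0.335 [312. 523.]
tipL 0.36 [310. 473.]
tipL 0.38 [308. 431.]
tipL 0.41 [305. 368.]
pads 0.25 [350. 667.]
pads 0.27 [349. 630.]
pads 0.29 [347. 592.]
pads 0.3 [347. 573.]
pads 0.31 [346. 554.]
pads 0.335 [344. 505.]
pads 0.36 [343. 454.]
pads 0.38 [341. 413.]
pads 0.41 [339. 350.]
```

Request:
apply_moves --plan '[[0,[0,0,0],0],[0,[0,0,0],0],[0,[0,0,0],0],[0,[0,0,0],0],[0,[0,0,0],0],[0,[0,0,0],0],[0,[0,0,0.4],0],[0,[0,0,0.5],0],[0,[0,0,0.5],0],[0,[0,0,0.5],0],[0,[0,0,0.5],0],[0,[0,0,0],0]]'

```text
time_s: 4.88
tcp_pos: [0.5261, 0.2339, 0.1479]
eef_rot: [179.9, -0.2, -99.3]
contact_force: [0.0, -0.3, 0.4]
gripper_width: 0.0878
```

```bash
python3 - <<'E'
from h import *
st()
cap('s4.png','s',(235,90,110,100),7)
E
```

```text
time_s 4.875
joints [ 4.34160e+01  1.31041e+01 -1.51988e+01 -2.09000e-02 -6.19182e+01
  3.72473e+01]
tcp_pos [0.5261 0.2339 0.1479]
eef_rot [ 1.798515e+02 -1.649000e-01 -9.934630e+01]
contact_force [ 0.0196 -0.3008  0.3706]
gripper_width 0.0878
```

View pics/s4.png

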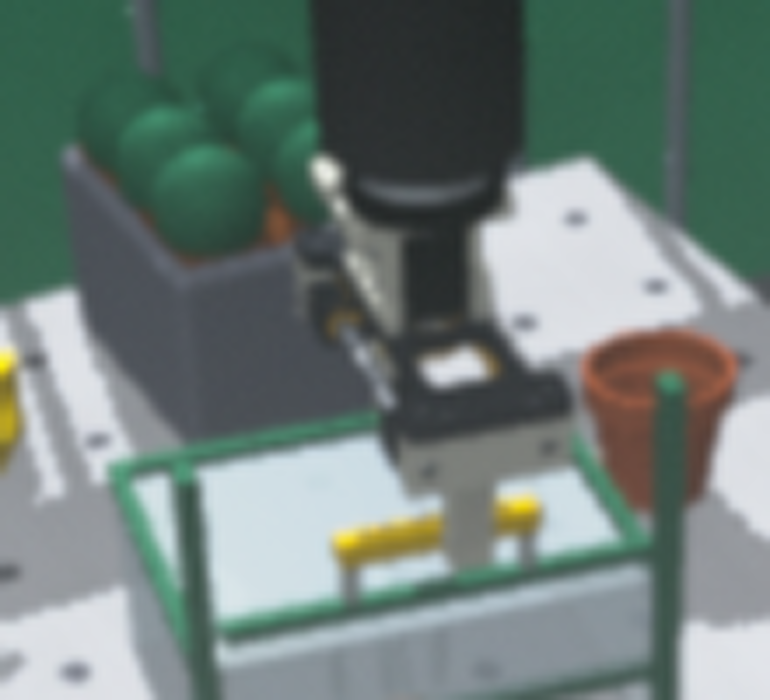

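```bash
python3 - <<'E'
from h import *
P=np.array([.5265,.2345,.1479]);X=np.array([-.162,-.987,0]);Y=np.array([-.987,.162,0])
for nm,l in(("tipR",(.062,-.0095)),("tipL",(.062,.0095)),("tipinR",(.044,-.0095)),("cornL",(.0965,.039)),("cornR",(.0965,-.039))):
    for z in(.13,.145,.16,.175,.19,.215,.24,.26):
        q=P+X*l[0]+Y*l[1]; q[2]=z; u,v=proj('s',q); print(nm,z,np.round([(u-235+.5)*7,(v-90+.5)*7]))
E
```

```text
tipR 0.13 [501. 667.]
tipR 0.145 [500. 642.]
tipR 0.16 [499. 616.]
tipR 0.175 [499. 590.]
tipR 0.19 [498. 564.]
tipR 0.215 [497. 519.]
tipR 0.24 [496. 473.]
tipR 0.26 [495. 436.]
tipL 0.13 [463. 675.]
tipL 0.145 [462. 650.]
tipL 0.16 [461. 624.]
tipL 0.175 [460. 598.]
tipL 0.19 [459. 571.]
tipL 0.215 [458. 527.]
tipL 0.24 [456. 481.]
tipL 0.26 [455. 443.]
tipinR 0.13 [489. 646.]
tipinR 0.145 [488. 621.]
tipinR 0.16 [487. 595.]
tipinR 0.175 [487. 569.]
tipinR 0.19 [486. 543.]
tipinR 0.215 [485. 499.]
tipinR 0.24 [484. 453.]
tipinR 0.26 [483. 416.]
cornL 0.13 [425. 730.]
cornL 0.145 [424. 704.]
cornL 0.16 [423. 678.]
cornL 0.175 [422. 652.]
cornL 0.19 [421. 625.]
cornL 0.215 [419. 579.]
cornL 0.24 [416. 533.]
cornL 0.26 [415. 495.]
cornR 0.13 [583. 695.]
cornR 0.145 [583. 670.]
cornR 0.16 [583. 644.]
cornR 0.175 [583. 618.]
cornR 0.19 [583. 591.]
cornR 0.215 [583. 546.]
cornR 0.24 [582. 500.]
cornR 0.26 [582. 462.]
```

Request:
apply_moves --plan '[[0,[0,0,0.25],0],[0,[0,0,0.25],0],[0,[0,0,0.25],0],[0,[0,0,0],0]]'

```text
time_s: 5.42
tcp_pos: [0.5265, 0.2342, 0.1108]
eef_rot: [179.9, -0.1, -99.3]
contact_force: [0.5, 0.7, 0.3]
gripper_width: 0.0874
```

```bash
python3 - <<'E'
from h import *
st()
cap('s5.png','s',(235,90,110,100),7)
E
```

```text
time_s 5.425
joints [ 4.34175e+01  1.49710e+01 -1.79831e+01 -1.38000e-02 -5.71789e+01
  3.72454e+01]
tcp_pos [0.5265 0.2342 0.1108]
eef_rot [ 1.799103e+02 -9.890000e-02 -9.934450e+01]
contact_force [0.4596 0.7397 0.3273]
gripper_width 0.0874
```

View pics/s5.png

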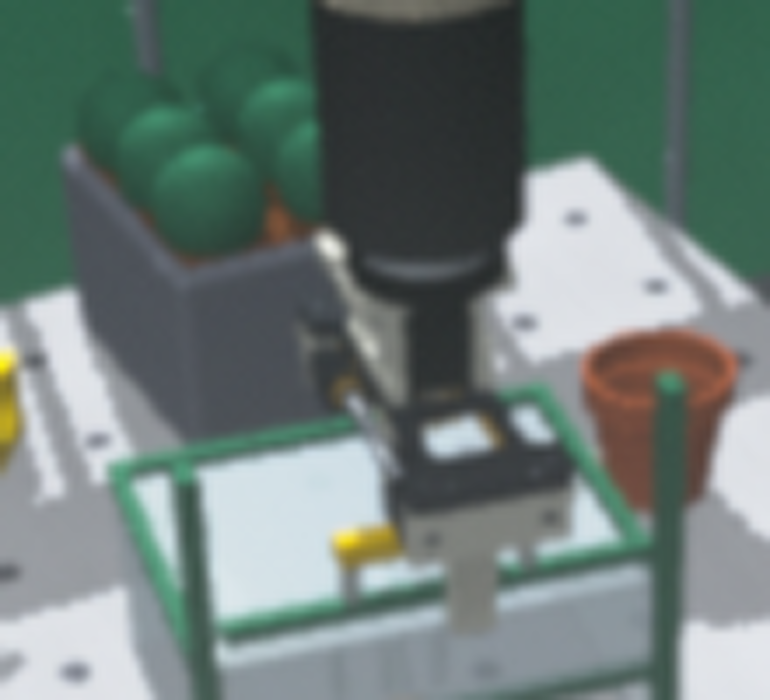

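Request:
apply_moves --plan '[[255,[0,0,0.04],0],[255,[0,0,0],0],[255,[0,0,0],0],[255,[0,0,0],0],[255,[0,0,0],0],[255,[0,0,0],0],[255,[0,0,0],0],[255,[0,0,0],0],[255,[0,0,0],0],[255,[0,0,0],0]]' --squeeze 40

```text
time_s: 6.72
tcp_pos: [0.5265, 0.2316, 0.1099]
eef_rot: [179.9, -0.3, -99.4]
contact_force: [2.1, -11.0, 1.8]
gripper_width: 0.0135
```

Request:
apply_moves --plan '[[255,[0.06,0,0],0],[255,[0,0,-0.1],0],[255,[0,0,-0.2],0],[255,[0,0,-0.2],0],[255,[0,0,-0.2],0],[255,[0,0,-0.2],0],[255,[0,0,-0.2],0],[255,[0,0,-0.2],0],[255,[0,0,-0.2],0],[255,[0,0,-0.2],0],[255,[0,0,-0.1],0],[255,[0,0,0],0]]'

```text
time_s: 8.22
tcp_pos: [0.5244, 0.2318, 0.1929]
eef_rot: [179.5, -0.2, -99.5]
contact_force: [17.0, 2.3, -48.0]
gripper_width: 0.0137
```

```bash
python3 - <<'E'
from h import *
st()
cap('s6.png','s',(235,90,110,120),5)
E
```

```text
time_s 8.225
joints [ 43.2046  11.1627 -11.4633  -0.261  -67.8087  37.4366]
tcp_pos [0.5244 0.2318 0.1929]
eef_rot [179.5443  -0.1989 -99.4575]
contact_force [ 16.9835   2.3032 -48.0181]
gripper_width 0.0137
```

View pics/s6.png

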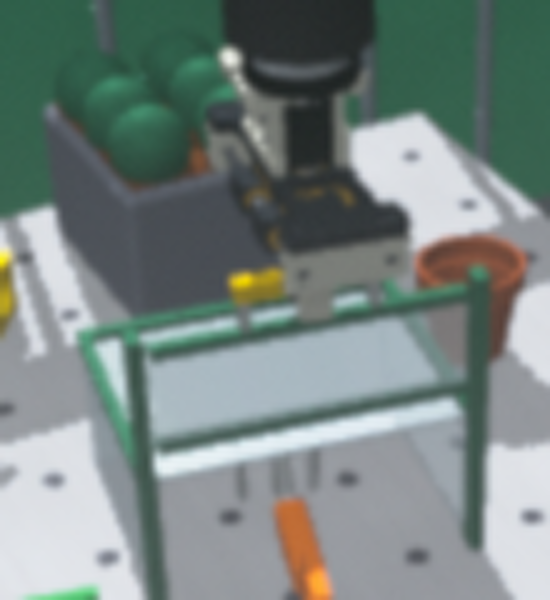

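```bash
python3 - <<'E'
from h import *
p=[.5433,.3342,80.67]
for L in(.07,.08,.085,.09):
    f=lambda l:np.round((proj('s',T(p,l))-[235,90]+.5)*5,1)
    print(L,f((-.108,.052,.172+L)),f((-.108,.052,.156+L)),"lower edge",f((-.105,.08,.05+L)),f((-.105,-.08,.05+L)))
E
```

```text
0.07 [238.1 309.3] [239.4 330.2] lower edge [207.2 467. ] [427.3 421.3]
0.08 [237.2 296.1] [238.6 317.2] lower edge [206.3 455.1] [427.3 409.6]
0.085 [236.8 289.5] [238.2 310.7] lower edge [205.8 449.2] [427.3 403.7]
0.09 [236.3 282.8] [237.7 304.1] lower edge [205.3 443.2] [427.3 397.8]
```

Request:
apply_moves --plan '[[255,[0,0,0.1],0],[0,[0,0,0],0],[0,[0,0,0],0],[0,[0,0,0],0],[0,[0,0,0],0],[0,[0,0,-0.4],0],[0,[0,0,-0.5],0],[0,[0,0,-0.5],0],[0,[0,0,0],0]]'

```text
time_s: 9.4
tcp_pos: [0.5278, 0.2324, 0.2677]
eef_rot: [-179.8, 0.2, -99.3]
contact_force: [0.1, 0.3, -0.2]
gripper_width: 0.0856
```

```bash
python3 - <<'E'
from h import *
st()
cap('s7.png','s',(235,100,120,120),6);cap('t7.png','t',(220,150,110,85),7)
E
```

```text
time_s 9.4
joints [ 4.32230e+01  8.72390e+00 -4.86240e+00  4.33000e-02 -7.61592e+01
  3.74363e+01]
tcp_pos [0.5278 0.2324 0.2677]
eef_rot [-1.798119e+02  1.765000e-01 -9.933020e+01]
contact_force [ 0.1484  0.2619 -0.2045]
gripper_width 0.0856
```

View pics/s7.png

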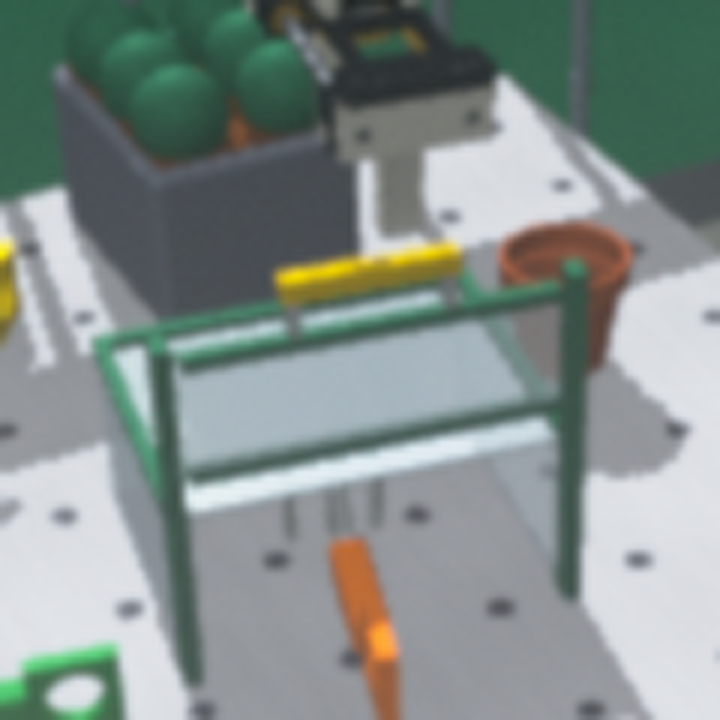

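View pics/t7.png

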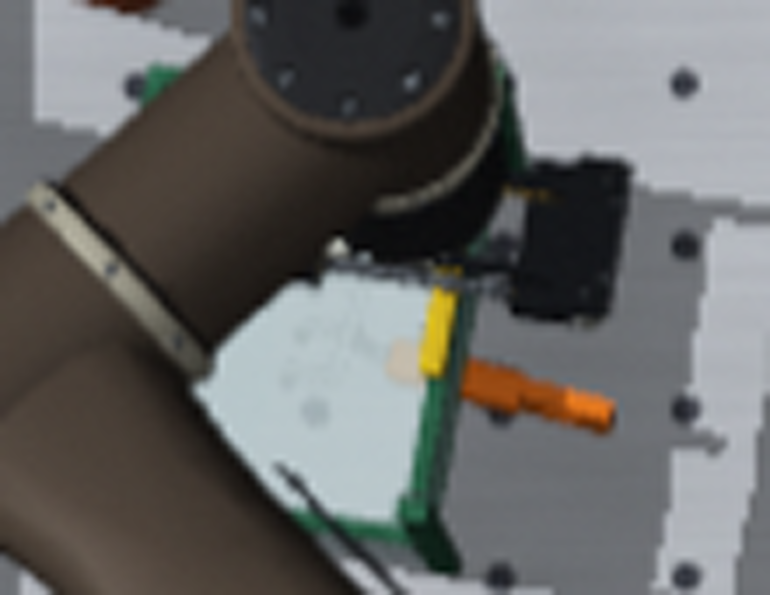

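```bash
python3 - <<'E'
from h import *
b=lambda u,v:cr(u,v,220,150,7); a=lambda u,v:cr(u,v,235,135,7); e=lambda u,v:cr(u,v,235,100,6)
cu=[('s',(-.094,0,.054),a(453,520)),('s',(-.094,0,0),a(454,603)),('s',(-.094,0,.054),e(388,659)),('s',(.042,0,.04),e(347,543)),('t',(-.094,0,.054),b(611,416)),('t',(-.094,0,.054),b(611,414)),('t',(-.041,0,.04),b(522,389)),('t',(.042,0,.04),b(390,359))]
p,r=fit(cu,[.6,.2,75]); print(p,r)
for x in(-.067,-.075,-.08):print(x,T(p,(x,0,.027)))
q=T(p,(-.075,0,0)); go(q[0],q[1],.10,p[2]+90)
E
```

```text
[ 0.51429633  0.2445109  73.93652925] [[-0.2 -0.2]
 [ 0.2 -0.2]
 [-0.1 -0.8]
 [-0.2 -1.6]
 [ 0.4 -0.2]
 [ 0.4  0.1]
 [ 0.7  0.8]
 [ 0.1 -0.3]]
-0.067 [0.49575729 0.18012687 0.027     ]
-0.075 [0.49354368 0.17243922 0.027     ]
-0.08 [0.49216016 0.16763444 0.027     ]
turn units 16.119951937349697 then shift 0.30616586416549146 -1.3240443659856105 3.303542270877691
```

Request:
apply_moves --plan '[[0,[0,0,0],1],[0,[0,0,0],1],[0,[0,0,0],1],[0,[0,0,0],1],[0,[0,0,0],1],[0,[0,0,0],1],[0,[0,0,0],1],[0,[0,0,0],1],[0,[0,0,0],1],[0,[0,0,0],1],[0,[0,0,0],1],[0,[0,0,0],1]]'

```text
time_s: 11.0
tcp_pos: [0.5262, 0.2315, 0.264]
eef_rot: [-180.0, -0.1, -171.5]
contact_force: [-0.6, 0.1, 0.4]
gripper_width: 0.0876
```

Request:
apply_moves --plan '[[0,[0,0,0],1],[0,[0,0,0],1],[0,[0,0,0],1],[0,[0,0,0],1],[0,[0,0,0],0.12],[0,[0,0,0],0]]'

```text
time_s: 11.75
tcp_pos: [0.5265, 0.2317, 0.2646]
eef_rot: [-180.0, -0.0, 164.1]
contact_force: [-1.3, 0.3, 0.6]
gripper_width: 0.0875
```

```bash
python3 - <<'E'
from h import *
st(); p=[.5143,.2445,73.94]; q=T(p,(-.082,0,0)); print(q); go(q[0],q[1],.10,163.94)
E
```

```text
time_s 11.75
joints [ 4.32257e+01  8.86630e+00 -5.06410e+00 -4.60000e-03 -7.61163e+01
 -5.91719e+01]
tcp_pos [0.5265 0.2317 0.2646]
eef_rot [-1.799622e+02 -2.780000e-02  1.640527e+02]
contact_force [-1.3369  0.2788  0.5846]
gripper_width 0.0875
[0.49161521 0.16570025 0.        ]
turn units 0.01878292680390814 then shift 0.30571228017240415 -1.4617096217793972 3.2929436398757375
```

Request:
apply_moves --plan '[[0,[0.1,-0.5,0],0],[0,[0.1,-0.5,0],0],[0,[0.1,-0.46,0],0],[0,[0,0,0],0],[0,[0,0,0.5],0],[0,[0,0,0.5],0],[0,[0,0,0.5],0],[0,[0,0,0.5],0],[0,[0,0,0.5],0],[0,[0,0,0.5],0],[0,[0,0,0],0]]'

```text
time_s: 13.12
tcp_pos: [0.4911, 0.1652, 0.1135]
eef_rot: [-179.8, -0.1, 164.0]
contact_force: [-0.1, -0.2, 0.9]
gripper_width: 0.0877
```

```bash
python3 - <<'E'
from h import *
st(); go(.4916,.1657,-.025,163.94)
cap('s8.png','s',(235,110,110,110),7);cap('t8.png','t',(220,150,110,85),7)
E
```

```text
time_s 13.125
joints [ 4.03066e+01  9.58710e+00 -2.47518e+01 -1.94000e-02 -5.58804e+01
 -5.63301e+01]
tcp_pos [0.4911 0.1652 0.1135]
eef_rot [-1.798263e+02 -1.349000e-01  1.639653e+02]
contact_force [-0.0897 -0.1909  0.9021]
gripper_width 0.0877
turn units 0.0042230094258712825 then shift -0.007253771380919124 0.012360671609863092 2.7699031187371315
```

View pics/s8.png

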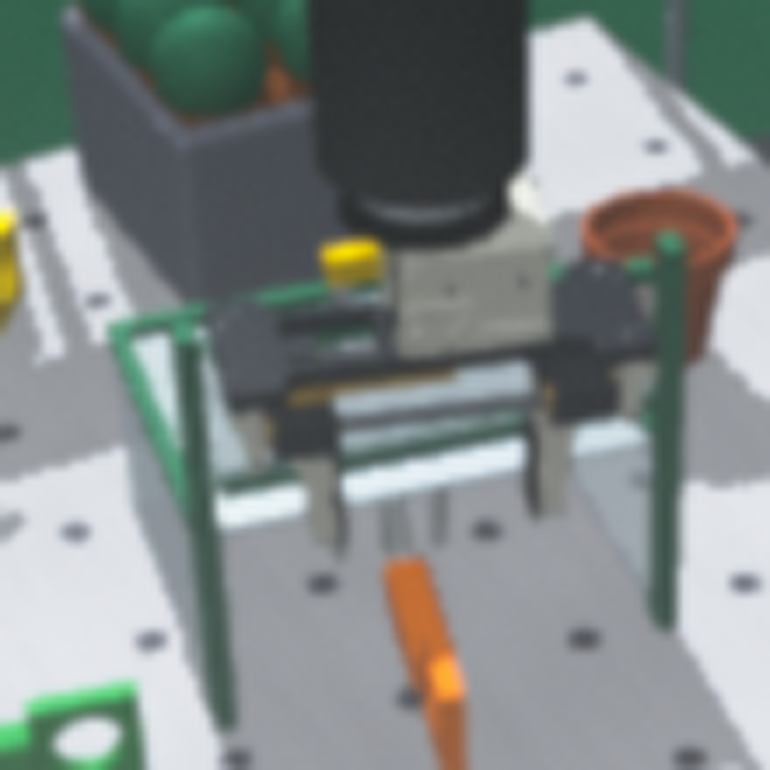

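View pics/t8.png

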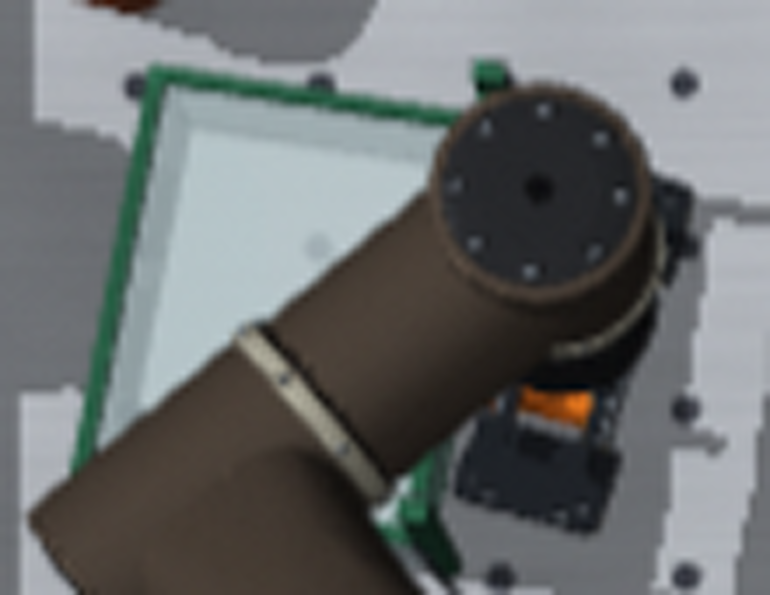

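```bash
python3 - <<'E'
from h import *
import cv2
a=np.deg2rad(164);X=np.array([np.cos(a),np.sin(a),0]);Y=np.array([np.sin(a),-np.cos(a),0])
for off in(0,.04):
  P=np.array([.4914,.1655,.1135+off])
  for c,(x,y) in(('s',(235,110)),('t',(220,150))):
    im=cv2.imread(f'pics/{c}8.png')
    def d(l,col):
        u,v=proj(c,P+X*l[0]+Y*l[1]+np.array([0,0,l[2]])); cv2.circle(im,(int((u-x+.5)*7),int((v-y+.5)*7)),4,col,-1)
    for s in(-1,1):
        for q in(-1,1):
            d((s*.0965,q*.039,.066),(255,0,255)); d((s*.055,q*.0095,0),(0,0,255)); d((s*.044,q*.0095,0),(0,255,255))
    d((0,0,0),(0,255,0))
    cv2.imwrite(f'pics/p{c}{int(off*100)}.png',im)
im=np.hstack([cv2.imread('pics/ps0.png')[150:620,100:740],cv2.imread('pics/ps4.png')[150:620,100:740]])
cv2.imwrite('pics/cmp.png',cv2.resize(im,None,fx=.62,fy=.62))
E
```

```text
(no output)
```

View pics/cmp.png

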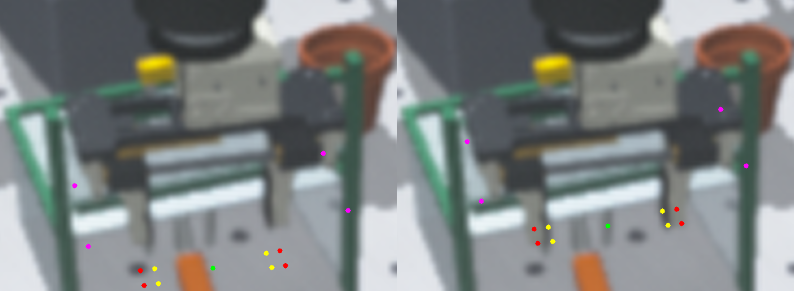

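View pics/pt4.png

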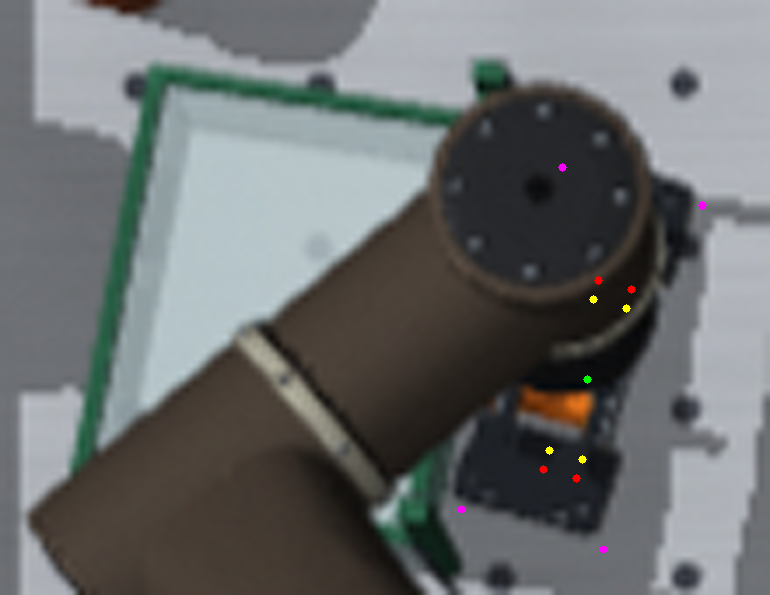

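Request:
apply_moves --plan '[[0,[0,0,0.5],0],[0,[0,0,0.5],0],[0,[0,0,0.5],0],[0,[0,0,0.5],0],[0,[0,0,0.3],0],[0,[0,0,0.2],0],[0,[0,0,0.1],0],[0,[0,0,0],0]]'

```text
time_s: 14.22
tcp_pos: [0.4923, 0.166, -0.0146]
eef_rot: [180.0, 0.0, 164.0]
contact_force: [0.7, -1.0, 1.2]
gripper_width: 0.0876
```

```bash
python3 - <<'E'
from h import *
st()
cap('s9.png','s',(235,130,110,110),7)
E
```

```text
time_s 14.225
joints [ 4.03000e+01  1.91000e+01 -3.28336e+01  6.90000e-03 -3.80535e+01
 -5.63534e+01]
tcp_pos [ 0.4923  0.166  -0.0146]
eef_rot [1.799916e+02 1.070000e-02 1.639521e+02]
contact_force [ 0.706  -0.9656  1.2087]
gripper_width 0.0876
```

View pics/s9.png

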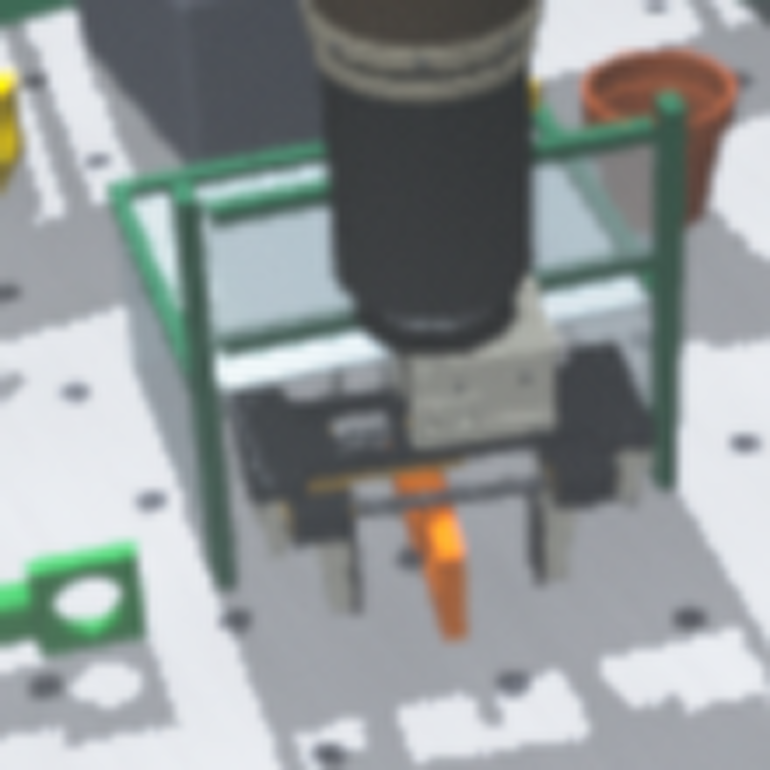

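Request:
apply_moves --plan '[[0,[0,0,0.08],0],[0,[0,0,0.08],0],[255,[0,0,0],0],[255,[0,0,0],0],[255,[0,0,0],0],[255,[0,0,0],0],[255,[0,0,0],0],[255,[0,0,0],0],[255,[0,0,0],0],[255,[0,0,0],0],[255,[0,0,0],0],[255,[0,0,0],0]]' --squeeze 30

```text
time_s: 15.78
tcp_pos: [0.4922, 0.1658, -0.0228]
eef_rot: [180.0, 0.0, 163.9]
contact_force: [1.0, -0.2, 0.3]
gripper_width: 0.0116
```

```bash
python3 - <<'E'
from h import *
st()
cap('s10.png','s',(235,130,110,110),7)
E
```

```text
time_s 15.775
joints [ 4.02944e+01  1.98292e+01 -3.32449e+01  3.90000e-03 -3.69184e+01
 -5.63569e+01]
tcp_pos [ 0.4922  0.1658 -0.0228]
eef_rot [1.799950e+02 6.100000e-03 1.639406e+02]
contact_force [ 1.0007 -0.2043  0.3191]
gripper_width 0.0116
```

View pics/s10.png

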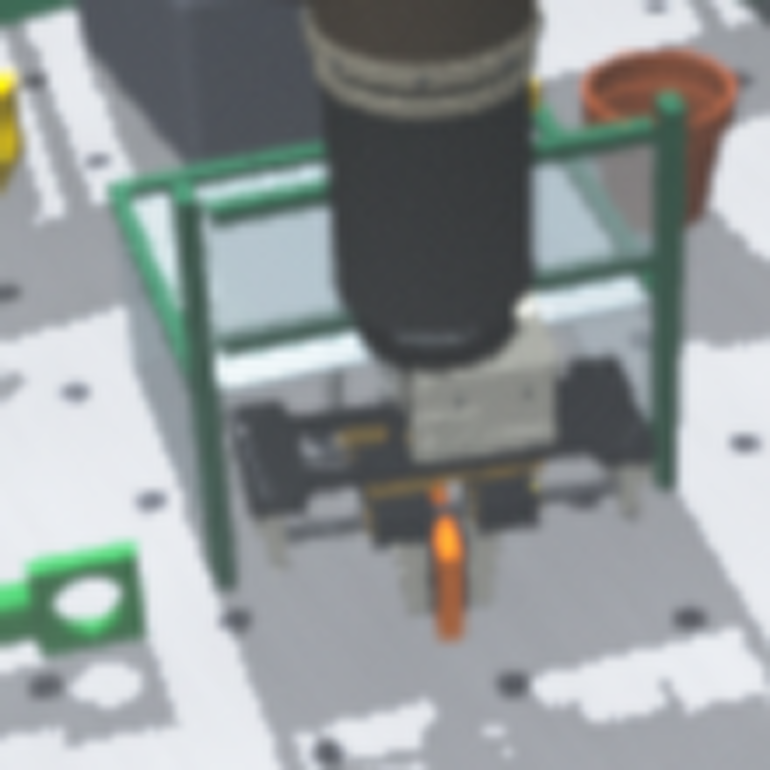

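Request:
apply_moves --plan '[[255,[0,-0.15,-0.02],0],[255,[0,-0.3,0],0],[255,[0,-0.3,0],0],[255,[0,-0.3,0],0],[255,[0,-0.3,0],0],[255,[0,-0.3,0],0],[255,[0,-0.3,0],0],[255,[0,-0.3,0],0],[255,[0,-0.4,0],0],[255,[0,-0.4,0],0],[255,[0,-0.3,0],0],[255,[0,0,0],0]]'

```text
time_s: 17.32
tcp_pos: [0.4453, 0.0037, -0.0218]
eef_rot: [-180.0, -0.0, 163.9]
contact_force: [0.6, 0.5, -1.8]
gripper_width: 0.0119
```

```bash
python3 - <<'E'
from h import *
st()
cap('s11.png','s',(200,130,160,130),5)
cap('t11.png','t',(210,150,170,130),4)
E
```

```text
time_s 17.325
joints [ 2.59826e+01  1.41301e+01 -4.24807e+01 -4.10000e-03 -3.34024e+01
 -4.21259e+01]
tcp_pos [ 0.4453  0.0037 -0.0218]
eef_rot [-1.799929e+02 -1.120000e-02  1.638533e+02]
contact_force [ 0.5664  0.501  -1.7869]
gripper_width 0.0119
```

View pics/s11.png

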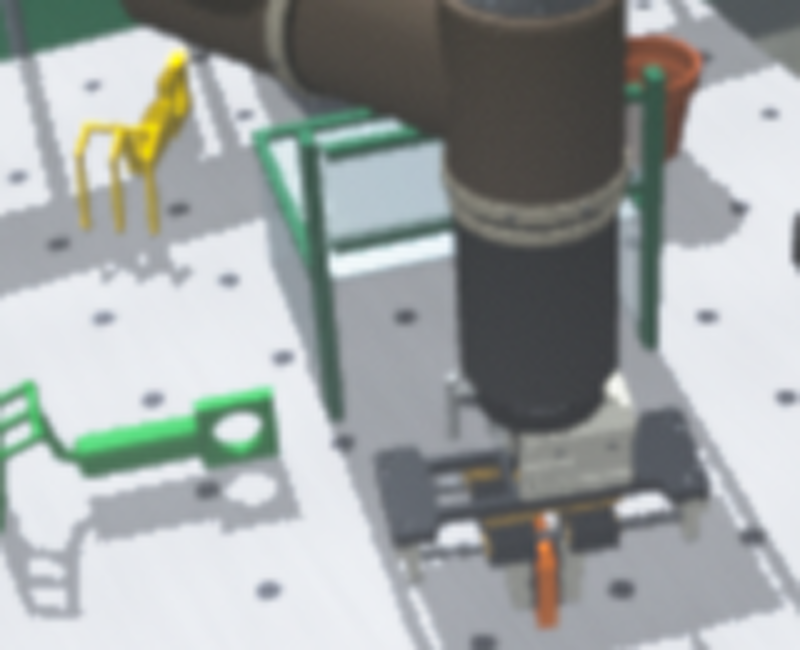

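View pics/t11.png

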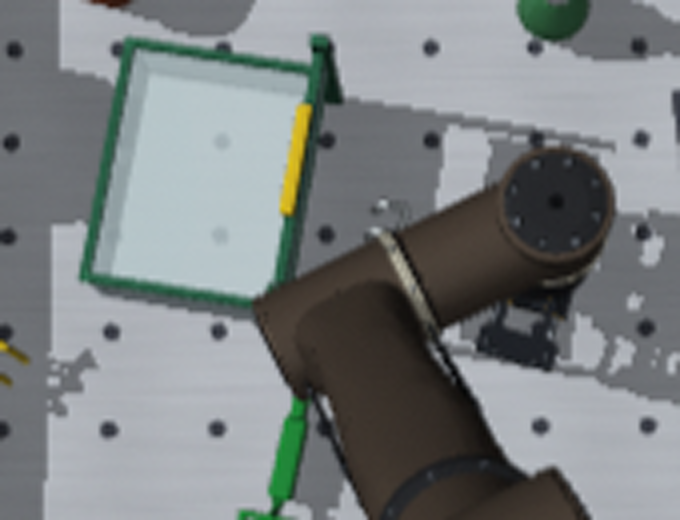

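Request:
apply_moves --plan '[[255,[0,0,0.03],0],[255,[0,0,0],0],[0,[0,0,0],0],[0,[0,0,0],0],[0,[0,0,0],0],[0,[0,0,0],0],[0,[0,0,0],0],[0,[0,0,-0.5],0],[0,[0,0,-0.8],0],[0,[0,0,-0.8],0],[0,[0,0,-0.9],0],[0,[0,0,0],0]]'

```text
time_s: 18.92
tcp_pos: [0.4481, 0.0057, 0.1301]
eef_rot: [179.8, 0.3, 164.0]
contact_force: [1.1, 0.1, -0.8]
gripper_width: 0.0873
```

```bash
python3 - <<'E'
from h import *
st()
cap('s12.png','s',(240,160,130,110),6)
cap('t12.png','t',(250,150,130,100),6)
E
```

```text
time_s 18.925
joints [ 2.61059e+01  1.30090e+00 -3.18299e+01  5.29000e-02 -5.64664e+01
 -4.21647e+01]
tcp_pos [0.4481 0.0057 0.1301]
eef_rot [179.7625   0.3282 163.9696]
contact_force [ 1.0689  0.1038 -0.7878]
gripper_width 0.0873
```

View pics/s12.png

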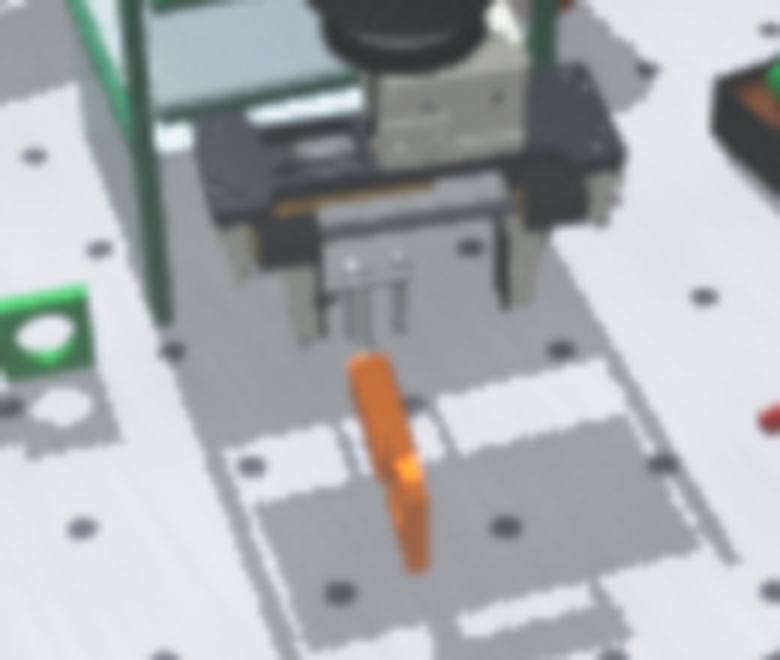

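View pics/t12.png

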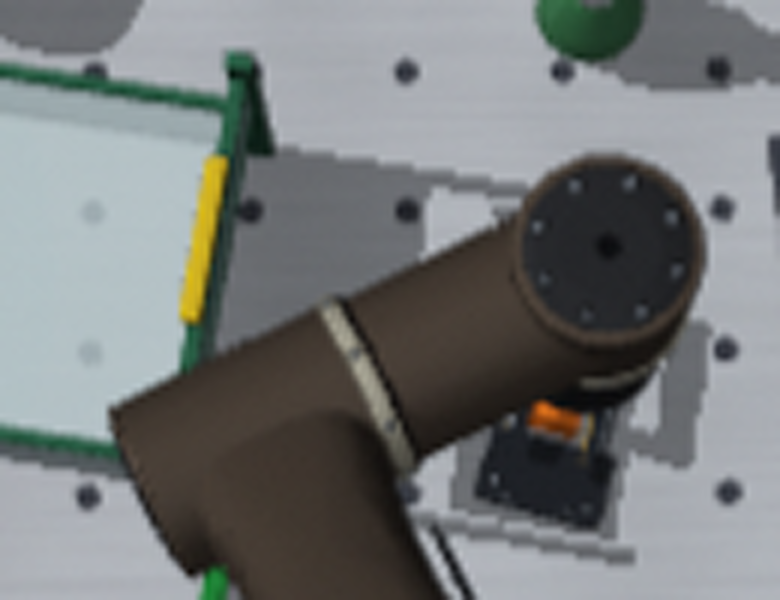

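```bash
python3 - <<'E'
from h import *
e=lambda u,v:cr(u,v,240,160,6)
cu=[('s',(-.094,0,0),e(417,571)),('s',(-.094,0,.054),e(417,485)),('s',(.042,0,.04),e(370,357))]
p,r=fit(cu,[.468,.083,74]); print(p,r)
for x in(.015,.02,.025): 
    q=T(p,(x,0,0)); print(x,q)
q=T([.468,.0825,73.9],(.025,0,0)); print(q)
go(q[0],q[1],.0,163.9)
E
```

```text
[ 0.46800354  0.08402154 73.22353175] [[ 0.2 -0.2]
 [-0.1  1.9]
 [-0.1 -1.5]]
0.015 [0.47233312 0.09838311 0.        ]
0.02 [0.47377631 0.10317031 0.        ]
0.025 [0.47521951 0.1079575  0.        ]
[0.47493287 0.10651948 0.        ]
turn units 0.003707736016598536 then shift 0.0017626532258053931 2.113711714814306 2.5364299486913504
```

Request:
apply_moves --plan '[[0,[0,0.8,0],0],[0,[0,0.8,0],0],[0,[0,0.53,0],0],[0,[0,0,0.2],0],[0,[0,0,0.5],0],[0,[0,0,0.5],0],[0,[0,0,0.5],0],[0,[0,0,0.5],0],[0,[0,0,0.4],0],[0,[0,0,0.2],0],[0,[0,0,0.1],0],[0,[0,0,0],0]]'

```text
time_s: 20.52
tcp_pos: [0.4752, 0.107, -0.0184]
eef_rot: [-180.0, -0.0, 163.9]
contact_force: [-0.4, 0.3, 0.8]
gripper_width: 0.0882
```

```bash
python3 - <<'E'
from h import *
st()
cap('s13.png','s',(240,160,130,110),6)
E
```

```text
time_s 20.525
joints [ 3.58839e+01  1.70099e+01 -3.70901e+01  6.10000e-03 -3.59174e+01
 -5.19506e+01]
tcp_pos [ 0.4752  0.107  -0.0184]
eef_rot [-1.799840e+02 -7.900000e-03  1.639383e+02]
contact_force [-0.4087  0.2792  0.7965]
gripper_width 0.0882
```

View pics/s13.png

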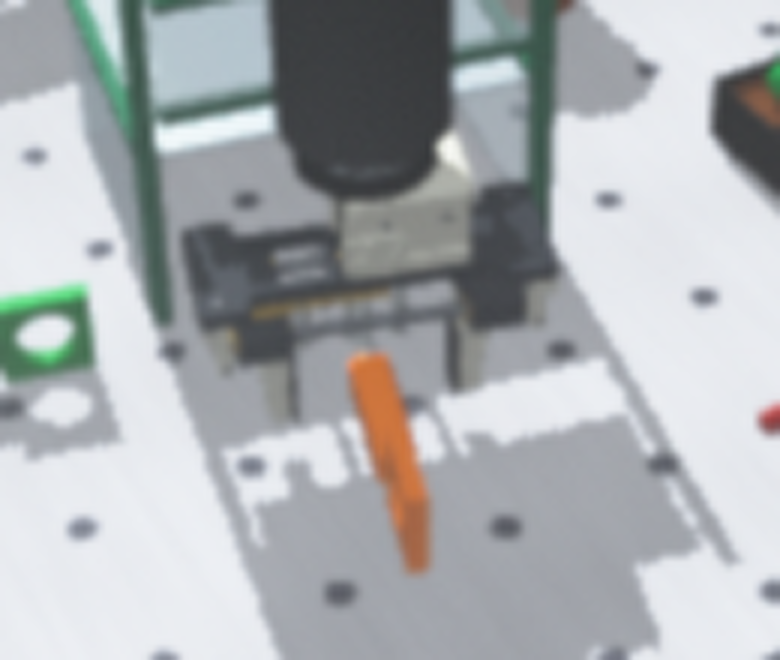

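Request:
apply_moves --plan '[[255,[0,0,0],0],[255,[0,0,0],0],[255,[0,0,0],0],[255,[0,0,0],0],[255,[0,0,0],0],[255,[0,0,0],0],[255,[0,0,0],0],[255,[0,0,0],0],[255,[0,0,0],0]]' --squeeze 35

```text
time_s: 21.7
tcp_pos: [0.4753, 0.1072, -0.0183]
eef_rot: [180.0, 0.0, 163.9]
contact_force: [1.4, 0.5, -0.2]
gripper_width: 0.0239
```

Request:
apply_moves --plan '[[255,[0,0,-0.2],0],[255,[0,0,-0.5],0],[255,[0,0,-0.8],0],[255,[0,0,-0.8],0],[255,[0,0,-0.8],0],[255,[0,0,-0.8],0],[255,[0,0,-0.5],0],[255,[0,0,0],0]]'

```text
time_s: 22.7
tcp_pos: [0.4759, 0.1077, 0.2038]
eef_rot: [179.8, 0.1, 163.9]
contact_force: [0.3, -0.4, -3.3]
gripper_width: 0.024
```

```bash
python3 - <<'E'
from h import *
st()
cap('s14.png','s',(220,100,220,180),4)
E
```

```text
time_s 22.7
joints [ 3.59012e+01  1.84770e+00 -2.09077e+01  4.70000e-03 -6.70133e+01
 -5.19558e+01]
tcp_pos [0.4759 0.1077 0.2038]
eef_rot [1.798206e+02 1.459000e-01 1.639471e+02]
contact_force [ 0.2963 -0.4092 -3.3342]
gripper_width 0.024
```

View pics/s14.png

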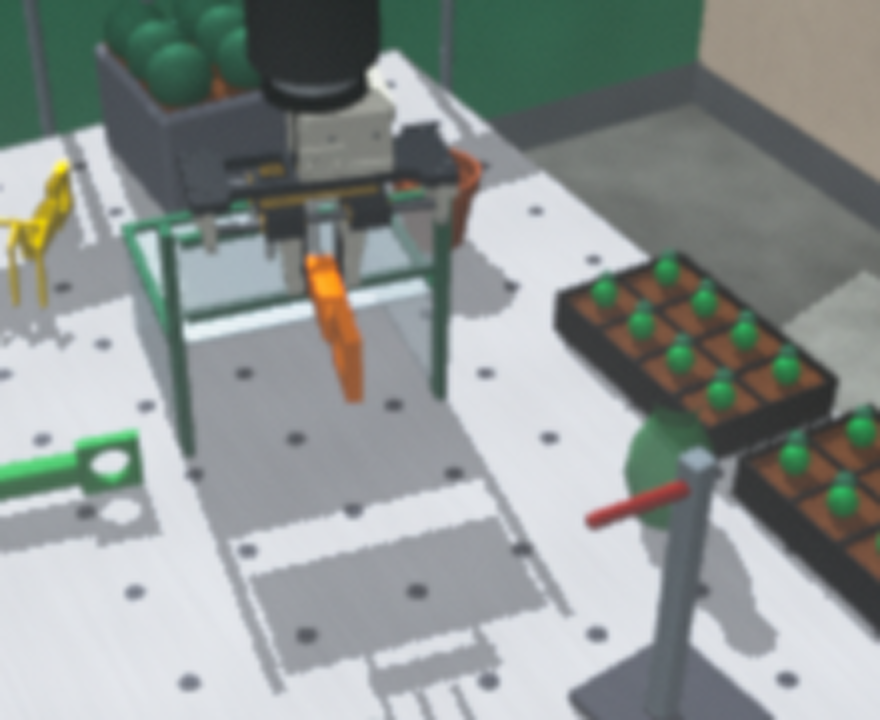

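```bash
python3 - <<'E'
from h import *
cap('s15.png','s',(355,200,80,100),7)
cap('t15.png','t',(365,155,55,55),12)
E
```

```text
(no output)
```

View pics/s15.png

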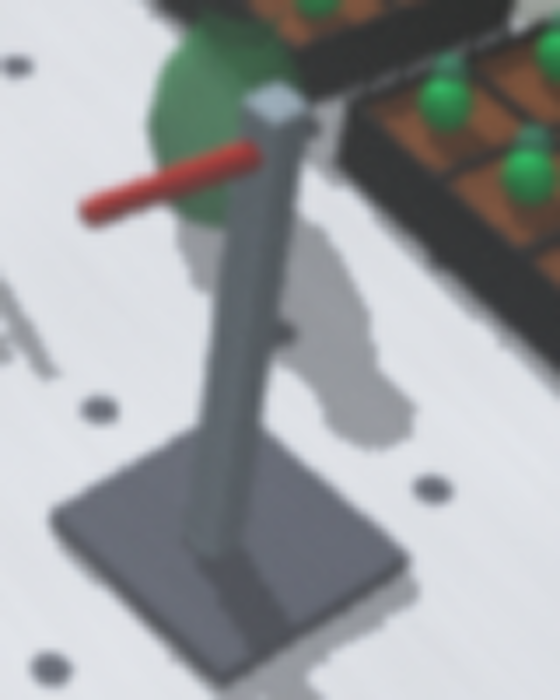

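View pics/t15.png

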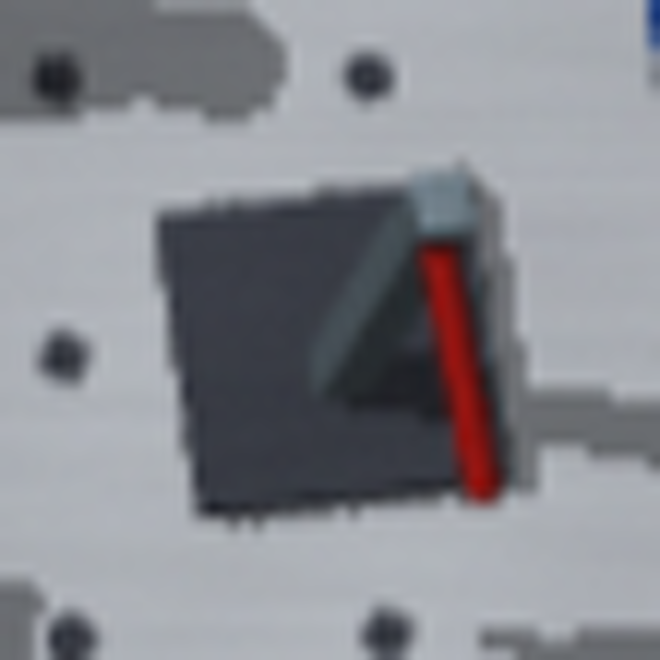

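```bash
python3 - <<'E'
from h import *
e=lambda u,v:cr(u,v,355,200,7); g=lambda u,v:cr(u,v,365,155,12)
st=[('s',(-.01,0,.235),e(255,154)),('s',(-.09,0,.249),e(93,211)),('s',(0,0,.257),e(276,103)),('t',(0,0,.257),g(443,205)),('t',(-.01,0,.238),g(437,247)),('t',(-.09,0,.249),g(483,490)),
('t',(.065,.055,.012),g(160,214)),('t',(-.045,.055,.012),g(200,508)),('s',(-.045,.055,.012),e(52,517)),('s',(-.045,-.055,.012),e(222,675)),('s',(.065,-.055,.012),e(408,558))]
p,r=fit(st,[.59,-.2,6]); print(p,r)
for a,b in(((255,154),(437,247)),((93,211),(483,490)),((276,103),(443,205))): print(tri([('s',e(*a)),('t',g(*b))]))
for x in(-.01,-.05,-.09): print(T(p,(x,0,0)))
E
```

```text
[ 0.58984012 -0.20426528  5.65239674] [[-0.4 -0.3]
 [-0.3 -0.5]
 [ 0.3 -0.8]
 [ 0.9  0.1]
 [ 1.   0.4]
 [ 0.5  0.5]
 [ 0.6 -0.1]
 [ 0.6  1. ]
 [-0.5 -2. ]
 [ 0.  -0.4]
 [ 1.2 -0.9]]
(array([ 0.58344465, -0.20292083,  0.23061365]), array([-0.04,  0.01,  0.02, -0.05]))
(array([ 0.50255931, -0.21177618,  0.24527653]), array([ 0.06, -0.01, -0.03,  0.08]))
(array([ 0.59140136, -0.20178592,  0.25174168]), array([ 0.02, -0.  , -0.01,  0.03]))
[ 0.57988874 -0.20525021  0.        ]
[ 0.54008323 -0.20918993  0.        ]
[ 0.50027772 -0.21312965  0.        ]
```

Request:
apply_moves --plan '[[255,[0,0,0],-0.92],[255,[0,0,0],-0.92],[255,[0,0,0],-0.92],[255,[0,0,0],-0.92],[255,[0.14,-0.76,0],0],[255,[0.14,-0.76,0],0],[255,[0.14,-0.76,0],0],[255,[0.14,-0.76,0],0],[255,[0.14,-0.76,0],0],[255,[0.16,-0.76,0],0],[255,[0,0,0],0],[255,[0,0,0],0]]'

```text
time_s: 24.35
tcp_pos: [0.4557, -0.1241, 0.2006]
eef_rot: [180.0, -0.1, -174.0]
contact_force: [0.2, 1.0, -1.8]
gripper_width: 0.0238
```

```bash
python3 - <<'E'
from h import *
st()
cap('s16.png','s',(320,150,120,100),6)
cap('t16.png','t',(330,140,100,90),7)
E
```

```text
time_s 24.35
joints [ 8.70370e+00  6.19300e-01 -2.26015e+01 -2.25000e-02 -6.68971e+01
 -2.72800e+00]
tcp_pos [ 0.4557 -0.1241  0.2006]
eef_rot [ 1.799849e+02 -1.187000e-01 -1.740332e+02]
contact_force [ 0.16    0.9528 -1.751 ]
gripper_width 0.0238
```

View pics/s16.png

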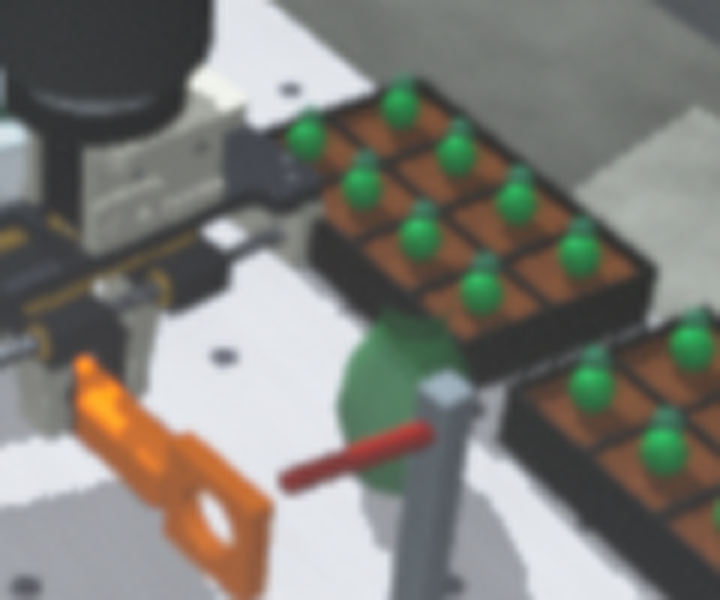

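View pics/t16.png

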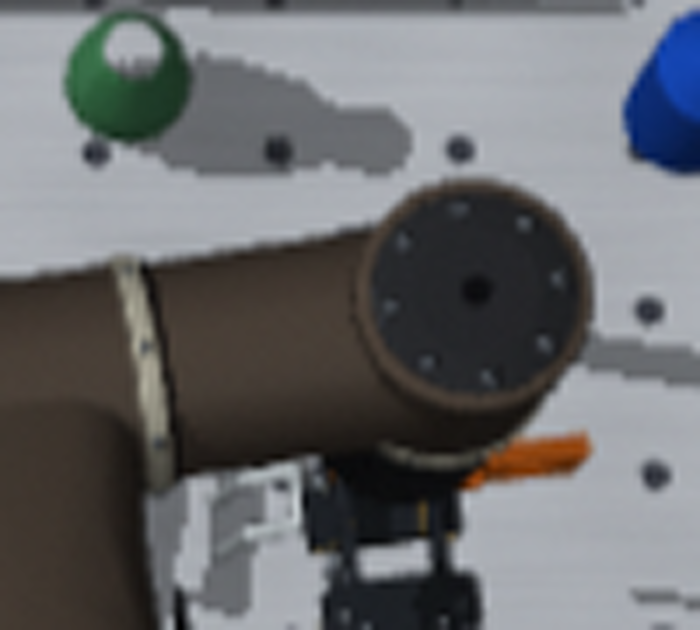

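```bash
python3 - <<'E'
from h import *
f=lambda X:np.round((proj('s',X)-[320,150]+.5)*6)
g=lambda X:np.round((proj('t',X)-[330,140]+.5)*7)
a=np.deg2rad(96);cx=np.array([np.cos(a),np.sin(a),0]);cy=np.array([-np.sin(a),np.cos(a),0]);P=np.array([.4557,-.1241,0])
for z in(.23,.24,.25,.26):
    for s in(-.006,.006): print(z,s,"hole",f(P-.092*cx+s*cy+[0,0,z]),"endtop",f(P-.119*cx+s*cy+[0,0,z+.027]),"endbot",f(P-.119*cx+s*cy+[0,0,z-.027]),"intop",f(P-.065*cx+s*cy+[0,0,z+.027]))
    print("top endtop",g(P-.119*cx+[0,0,z+.027]))
E
```

```text
0.23 -0.006 hole [230. 538.] endtop [277. 527.] endbot [268. 621.] intop [193. 454.]
0.23 0.006 hole [208. 549.] endtop [254. 539.] endbot [246. 633.] intop [170. 465.]
top endtop [591. 451.]
0.24 -0.006 hole [232. 520.] endtop [278. 509.] endbot [269. 604.] intop [194. 436.]
0.24 0.006 hole [209. 532.] endtop [256. 521.] endbot [247. 616.] intop [172. 447.]
top endtop [595. 448.]
0.25 -0.006 hole [233. 503.] endtop [280. 491.] endbot [271. 587.] intop [195. 418.]
0.25 0.006 hole [211. 514.] endtop [257. 503.] endbot [249. 599.] intop [173. 429.]
top endtop [598. 445.]
0.26 -0.006 hole [235. 485.] endtop [282. 473.] endbot [273. 570.] intop [197. 400.]
0.26 0.006 hole [212. 496.] endtop [259. 485.] endbot [250. 582.] intop [174. 411.]
top endtop [602. 441.]
```

Request:
apply_moves --plan '[[255,[0,-0.04,-0.1],0],[255,[0,0,0],0],[255,[-0.2,0,0],0],[255,[-0.2,0,0],0],[255,[-0.2,0,0],0],[255,[-0.2,0,0],0],[255,[-0.1,0,0],0],[255,[0,0,0],0]]'

```text
time_s: 25.45
tcp_pos: [0.5015, -0.1213, 0.2064]
eef_rot: [180.0, -0.0, -174.0]
contact_force: [-0.2, -0.8, -2.2]
gripper_width: 0.0235
```

```bash
python3 - <<'E'
from h import *
st()
cap('s17.png','s',(330,170,100,90),7)
E
```

```text
time_s 25.45
joints [ 8.22320e+00  4.76690e+00 -1.74108e+01 -2.20000e-03 -6.78585e+01
 -2.20260e+00]
tcp_pos [ 0.5015 -0.1213  0.2064]
eef_rot [ 1.799993e+02 -3.620000e-02 -1.739802e+02]
contact_force [-0.1799 -0.825  -2.2168]
gripper_width 0.0235
```

View pics/s17.png

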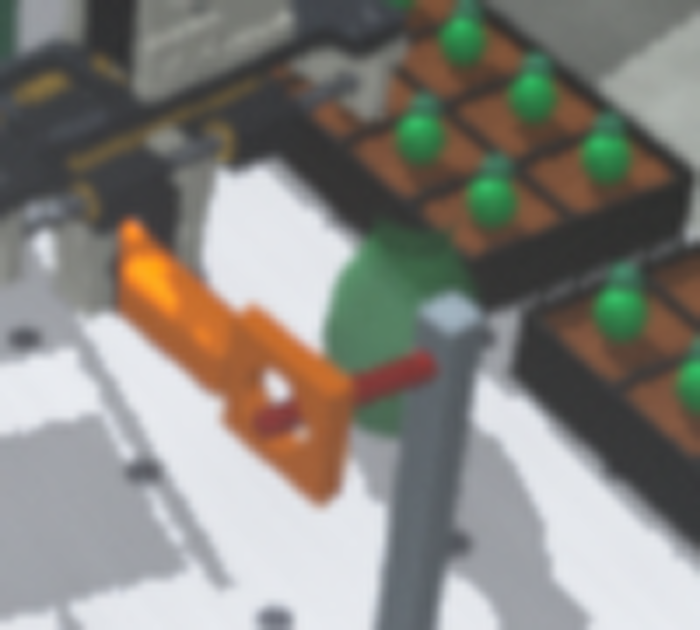

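Request:
apply_moves --plan '[[255,[-0.15,0,0],0],[255,[-0.15,0,0],0],[255,[-0.15,0,0],0],[255,[0,0,0],0]]'

```text
time_s: 26.0
tcp_pos: [0.5243, -0.1188, 0.2064]
eef_rot: [-180.0, -0.0, -174.0]
contact_force: [-0.4, -0.1, -2.1]
gripper_width: 0.0237
```

```bash
python3 - <<'E'
from h import *
st()
cap('s18.png','s',(330,170,100,90),7)
E
```

```text
time_s 26.0
joints [ 8.13250e+00  6.88440e+00 -1.49883e+01  1.60000e-03 -6.81483e+01
 -2.10310e+00]
tcp_pos [ 0.5243 -0.1188  0.2064]
eef_rot [-1.799977e+02 -2.090000e-02 -1.739701e+02]
contact_force [-0.3868 -0.0517 -2.071 ]
gripper_width 0.0237
```

View pics/s18.png

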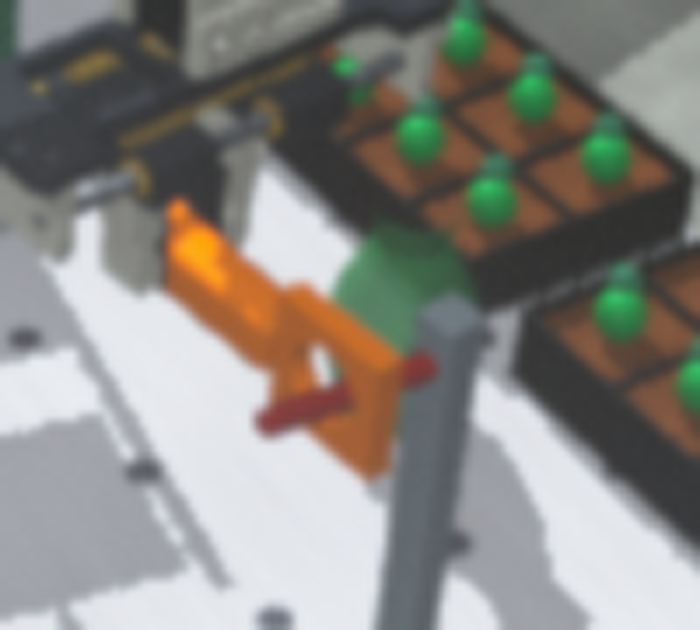

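Request:
apply_moves --plan '[[255,[0.2,0,0],0],[255,[0,0,0.1],0],[255,[0,0,0.1],0],[255,[0,0,0],0]]'

```text
time_s: 26.55
tcp_pos: [0.5134, -0.12, 0.1961]
eef_rot: [180.0, -0.1, -174.0]
contact_force: [-1.0, 0.2, -2.2]
gripper_width: 0.0237
```

```bash
python3 - <<'E'
from h import *
st()
E
```

```text
time_s 26.55
joints [ 8.17040e+00  6.28680e+00 -1.70594e+01 -7.20000e-03 -6.67041e+01
 -2.14680e+00]
tcp_pos [ 0.5134 -0.12    0.1961]
eef_rot [ 1.799952e+02 -5.050000e-02 -1.739792e+02]
contact_force [-0.9678  0.186  -2.1505]
gripper_width 0.0237
```

Request:
apply_moves --plan '[[255,[0,0,0.06],0],[255,[0,0,0],0]]'

```text
time_s: 26.8
tcp_pos: [0.5137, -0.12, 0.1934]
eef_rot: [180.0, -0.0, -174.0]
contact_force: [0.0, -0.3, -2.1]
gripper_width: 0.0241
```

Request:
apply_moves --plan '[[255,[0,0,0.06],0],[255,[0,0,0],0]]'

```text
time_s: 27.05
tcp_pos: [0.5136, -0.12, 0.1904]
eef_rot: [180.0, -0.0, -174.0]
contact_force: [0.2, 0.3, -1.6]
gripper_width: 0.0236
```

```bash
python3 - <<'E'
from h import *
st()
cap('s19.png','s',(330,170,100,90),7)
E
```

```text
time_s 27.05
joints [ 8.17050e+00  6.51920e+00 -1.75621e+01 -4.20000e-03 -6.59441e+01
 -2.14550e+00]
tcp_pos [ 0.5136 -0.12    0.1904]
eef_rot [ 1.799971e+02 -2.550000e-02 -1.739768e+02]
contact_force [ 0.2239  0.3462 -1.6453]
gripper_width 0.0236
```

View pics/s19.png

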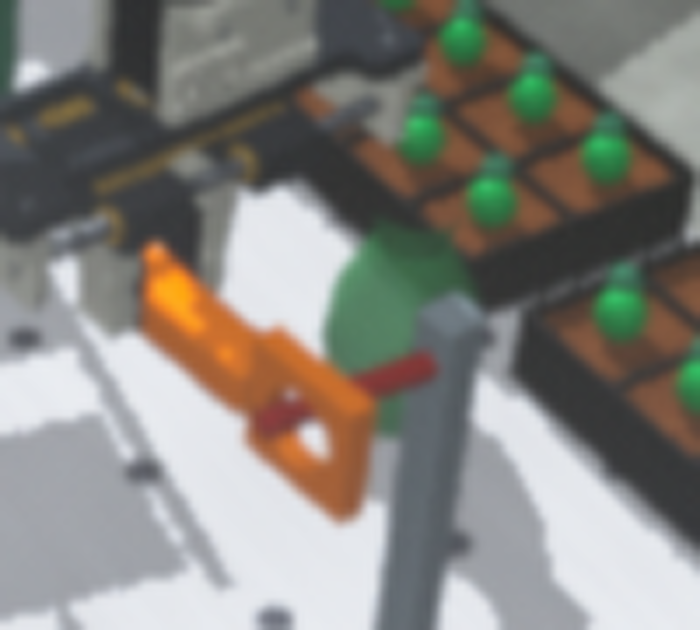

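Request:
apply_moves --plan '[[255,[0,0.06,0],0],[255,[0,0,0.06],0],[255,[0,0,0.04],0],[255,[0,0,0],0]]' --squeeze 10

```text
time_s: 27.6
tcp_pos: [0.5136, -0.1172, 0.1856]
eef_rot: [-180.0, 0.0, -174.0]
contact_force: [0.2, -2.1, -1.1]
gripper_width: 0.0242
```

Request:
apply_moves --plan '[[255,[0,-0.01,0.1],0],[255,[0,-0.01,0.1],0],[255,[0,-0.01,0.1],0],[255,[0,0,0],0]]'

```text
time_s: 28.1
tcp_pos: [0.5134, -0.1184, 0.1701]
eef_rot: [180.0, -0.0, -174.0]
contact_force: [0.2, -0.9, -1.6]
gripper_width: 0.0237
```

```bash
python3 - <<'E'
from h import *
st()
cap('s20.png','s',(330,170,100,90),7)
E
```

```text
time_s 28.1
joints [ 8.34450e+00  7.35330e+00 -1.93579e+01 -2.50000e-02 -6.33252e+01
 -2.31640e+00]
tcp_pos [ 0.5134 -0.1184  0.1701]
eef_rot [ 1.799792e+02 -3.730000e-02 -1.739832e+02]
contact_force [ 0.1798 -0.9497 -1.5808]
gripper_width 0.0237
```

View pics/s20.png

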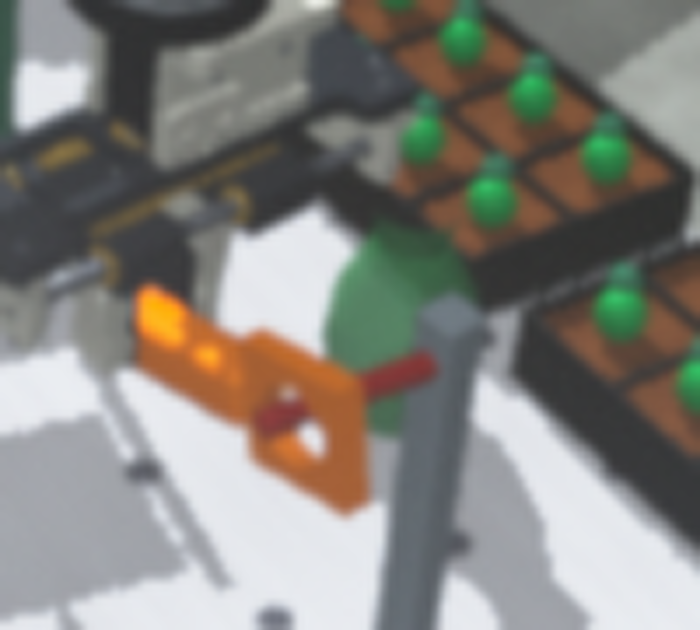

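Request:
apply_moves --plan '[[255,[0,-0.02,0.1],0],[255,[0,-0.03,0.1],0],[255,[0,-0.03,0.1],0],[255,[0,-0.04,0.1],0],[255,[0,-0.05,0.1],0],[255,[0,0,0],0]]'

```text
time_s: 28.9
tcp_pos: [0.5142, -0.1269, 0.145]
eef_rot: [180.0, -0.0, -174.0]
contact_force: [1.5, -0.5, -1.9]
gripper_width: 0.024
```

```bash
python3 - <<'E'
from h import *
st()
cap('s21.png','s',(310,150,120,130),6)
E
```

```text
time_s 28.9
joints [ 7.34540e+00  8.83270e+00 -2.10870e+01 -3.32000e-02 -6.01271e+01
 -1.32410e+00]
tcp_pos [ 0.5142 -0.1269  0.145 ]
eef_rot [ 1.799723e+02 -4.730000e-02 -1.739952e+02]
contact_force [ 1.5276 -0.4726 -1.8631]
gripper_width 0.024
```

View pics/s21.png

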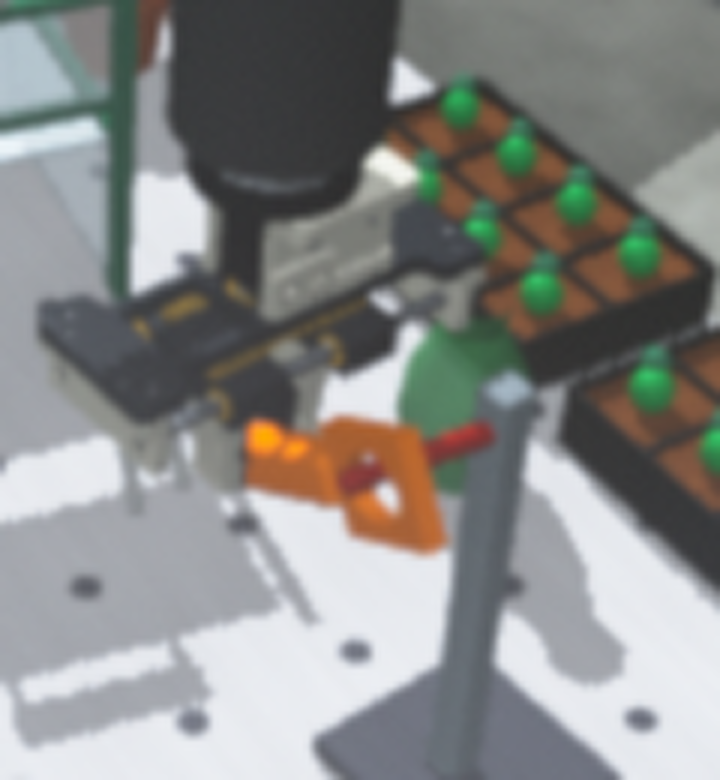

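Request:
apply_moves --plan '[[255,[-0.1,0,0.03],0],[255,[-0.1,0,0.03],0],[255,[0,0,0],0],[255,[0,0,0],0],[0,[0,0,0],0],[0,[0,0,0],0],[0,[0,0,0],0],[0,[0,0,0],0],[0,[0,0,0],0],[0,[0,0,0],0]]'

```text
time_s: 30.2
tcp_pos: [0.5245, -0.1259, 0.1427]
eef_rot: [180.0, 0.0, -174.0]
contact_force: [0.4, -0.1, 0.0]
gripper_width: 0.0782
```

```bash
python3 - <<'E'
from h import *
st()
cap('s22.png','s',(310,150,120,130),6)
E
```

```text
time_s 30.2
joints [ 7.32970e+00  9.83040e+00 -2.01918e+01 -8.00000e-04 -5.99773e+01
 -1.30760e+00]
tcp_pos [ 0.5245 -0.1259  0.1427]
eef_rot [ 1.799993e+02  5.000000e-04 -1.739783e+02]
contact_force [ 0.4088 -0.1155  0.0208]
gripper_width 0.0782
```

View pics/s22.png

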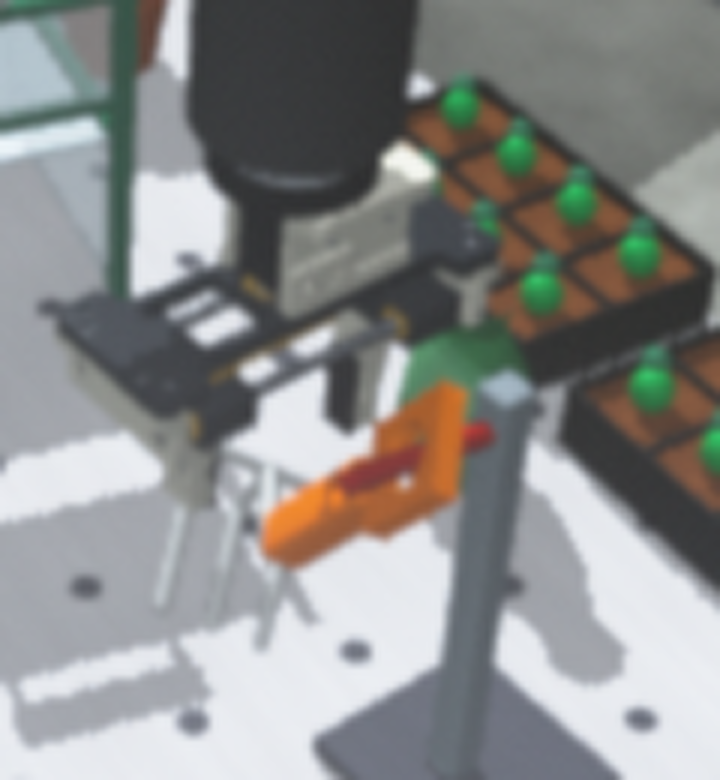

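Request:
apply_moves --plan '[[0,[0,0.1,-0.5],0],[0,[0,0.2,-0.8],0],[0,[0,0.3,-0.8],0],[0,[0,0.6,-0.8],0],[0,[0,0.8,0],0],[0,[0,0.8,0],0],[0,[0,0,0],0],[0,[0,0,0],0]]'

```text
time_s: 31.25
tcp_pos: [0.5097, 0.0133, 0.2877]
eef_rot: [-180.0, -0.0, -173.9]
contact_force: [-0.5, -0.8, 0.2]
gripper_width: 0.0873
```

```bash
python3 - <<'E'
from h import *
st()
cap('s23.png','s',(310,150,120,130),6)
E
```

```text
time_s 31.25
joints [ 2.35937e+01  1.79350e+00 -1.00988e+01  8.30000e-03 -7.81151e+01
 -1.75285e+01]
tcp_pos [0.5097 0.0133 0.2877]
eef_rot [-1.799900e+02 -4.600000e-03 -1.739331e+02]
contact_force [-0.5165 -0.7877  0.2033]
gripper_width 0.0873
```

View pics/s23.png

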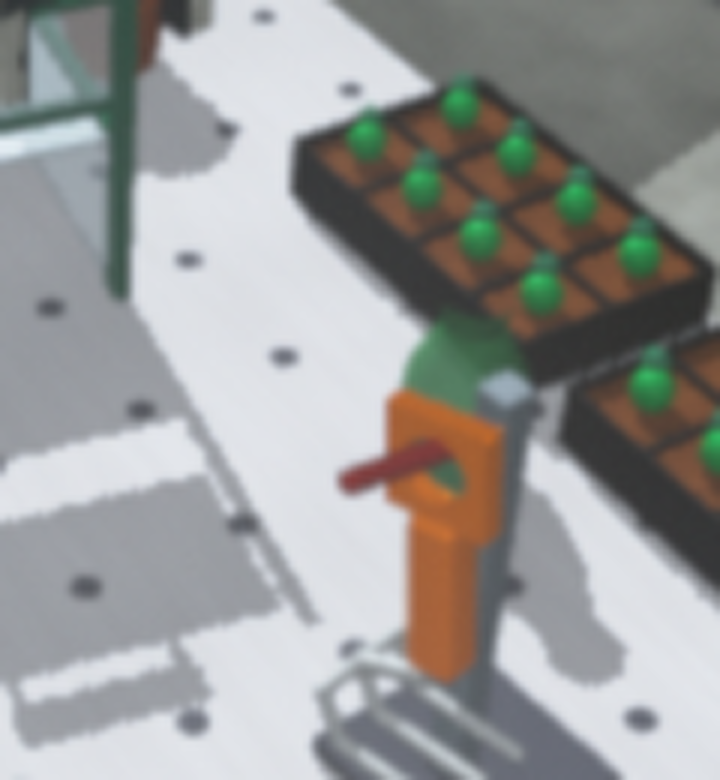

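Request:
apply_moves --plan '[[0,[0,0.5,0],0],[0,[0,0,0],0],[0,[0,0,0],0],[0,[0,0,0],0],[0,[0,0,0],0],[0,[0,0,0],0],[0,[0,0,0],0],[0,[0,0,0],0],[0,[0,0,0],0],[0,[0,0,0],0],[0,[0,0,0],0],[0,[0,0,0],0]]'

```text
time_s: 32.8
tcp_pos: [0.5071, 0.0382, 0.2877]
eef_rot: [180.0, 0.0, -174.0]
contact_force: [-0.4, -0.5, -0.5]
gripper_width: 0.0877
```

```bash
python3 - <<'E'
from h import *
st()
cap('s24.png','s',(310,150,120,130),6)
cap('s24b.png','s',(0,0,640,400),1.25)
cap('t24.png','t',(220,120,260,150),3)
E
```

```text
time_s 32.8
joints [ 2.64624e+01  1.65360e+00 -1.02399e+01  1.00000e-04 -7.81052e+01
 -2.04382e+01]
tcp_pos [0.5071 0.0382 0.2877]
eef_rot [ 1.799996e+02  1.200000e-03 -1.739758e+02]
contact_force [-0.3713 -0.4741 -0.5142]
gripper_width 0.0877
```

View pics/s24.png

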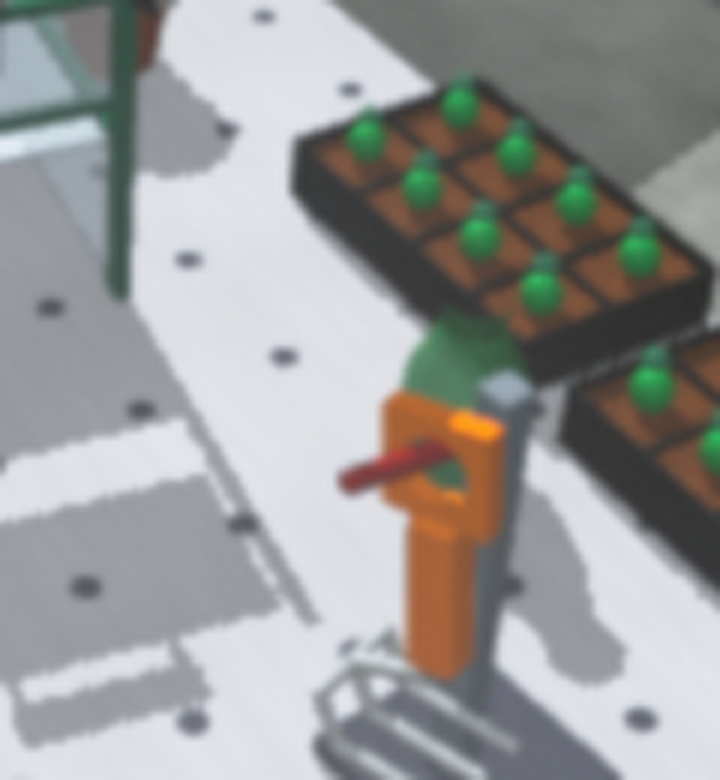

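View pics/s24b.png

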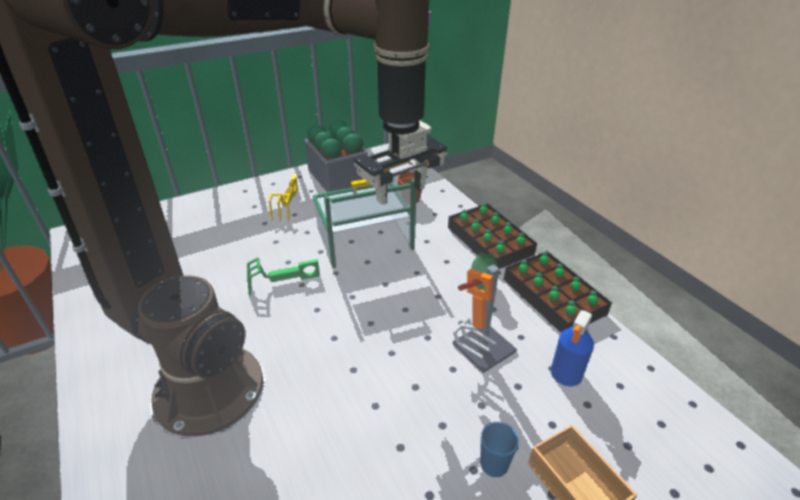

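View pics/t24.png

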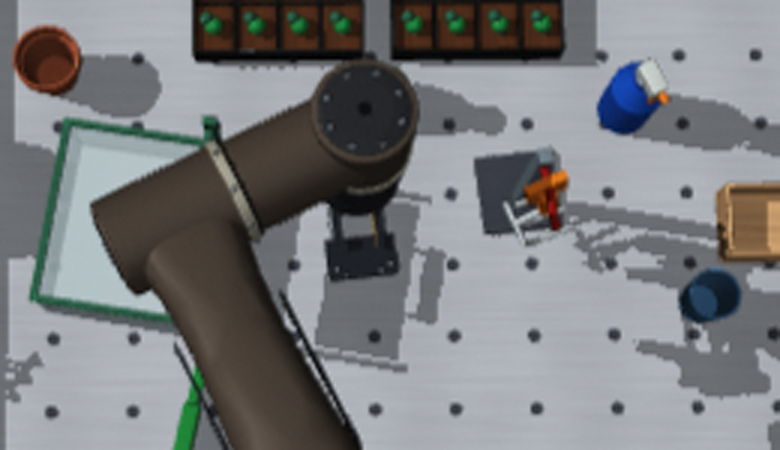

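Request:
apply_moves --plan '[[0,[0,0,0],0],[0,[0,0,0],0],[0,[0,0,0],0],[0,[0,0,0],0],[0,[0,0,0],0],[0,[0,0,0],0],[0,[0,0,0],0],[0,[0,0,0],0],[0,[0,0,0],0],[0,[0,0,0],0],[0,[0,0,0],0],[0,[0,0,0],0]]'

```text
time_s: 34.45
tcp_pos: [0.5071, 0.0381, 0.2877]
eef_rot: [-180.0, -0.0, -174.0]
contact_force: [0.0, -0.0, 0.2]
gripper_width: 0.0877
```

```bash
python3 - <<'E'
from h import *
import cv2
cap('s25.png','s',(310,150,120,130),6); 
a=cv2.imread('pics/s24.png').astype(int);b=cv2.imread('pics/s25.png').astype(int)
d=np.abs(a-b).max(2);print(d.max(),(d>40).sum())
from plant import viewer
import time
fs=[viewer.capture('side')['frame'][150:280,310:430].astype(int) for _ in range(10)]
print([int((np.abs(fs[0]-f).max(2)>30).sum()) for f in fs])
E
```

```text
96 4477
[0, 0, 0, 0, 0, 0, 0, 0, 0, 0]
```

View pics/s25.png

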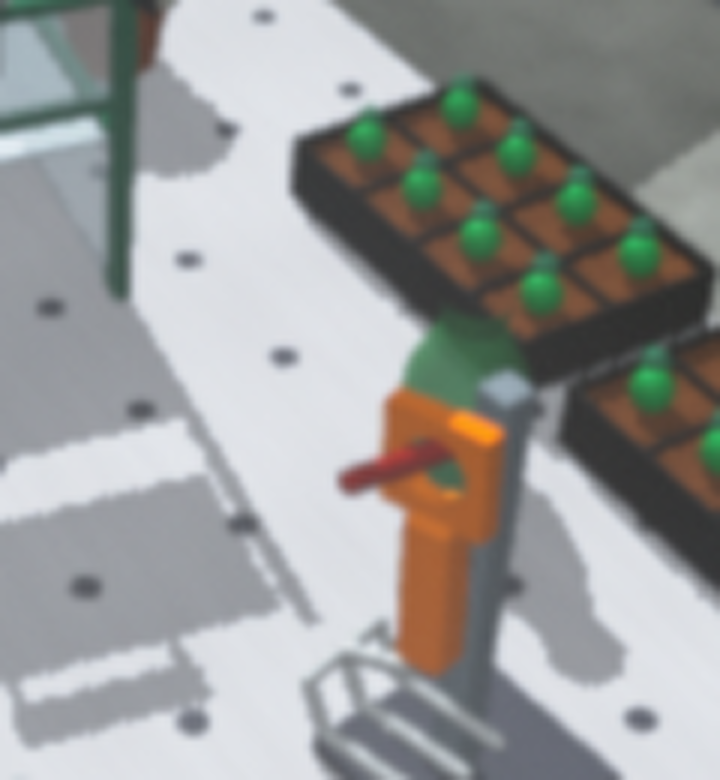

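Request:
apply_moves --plan '[[0,[0,0,0],0],[0,[0,0,0],0],[0,[0,0,0],0],[0,[0,0,0],0],[0,[0,0,0],0],[0,[0,0,0],0],[0,[0,0,0],0],[0,[0,0,0],0],[0,[0,0,0],0],[0,[0,0,0],0],[0,[0,0,0],0],[0,[0,0,0],0]]'

```text
time_s: 36.5
tcp_pos: [0.5071, 0.0382, 0.2876]
eef_rot: [-180.0, -0.0, -174.0]
contact_force: [1.0, -0.1, -1.1]
gripper_width: 0.0879
```

```bash
python3 - <<'E'
from h import *
import cv2
cap('s26.png','s',(310,150,120,130),6); 
a=cv2.imread('pics/s25.png').astype(int);b=cv2.imread('pics/s26.png').astype(int)
d=np.abs(a-b).max(2);print(d.max(),(d>40).sum())
from plant import viewer
fs=[viewer.capture('side')['frame'][150:280,310:430].astype(int) for _ in range(14)]
print([int(np.abs(fs[0]-f).max()) for f in fs]); cap('t26.png','t',(370,150,50,50),12)
cap('s27.png','s',(340,200,80,100),7);st()
E
```

```text
4 0
[0, 3, 3, 5, 3, 4, 4, 3, 3, 3, 4, 5, 4, 3]
time_s 37.35
joints [ 2.64624e+01  1.65710e+00 -1.02387e+01  7.00000e-04 -7.81061e+01
 -2.04358e+01]
tcp_pos [0.5071 0.0382 0.2876]
eef_rot [-1.799987e+02 -1.500000e-03 -1.739733e+02]
contact_force [-0.2029 -0.8663  0.3968]
gripper_width 0.0875
```

View pics/s27.png

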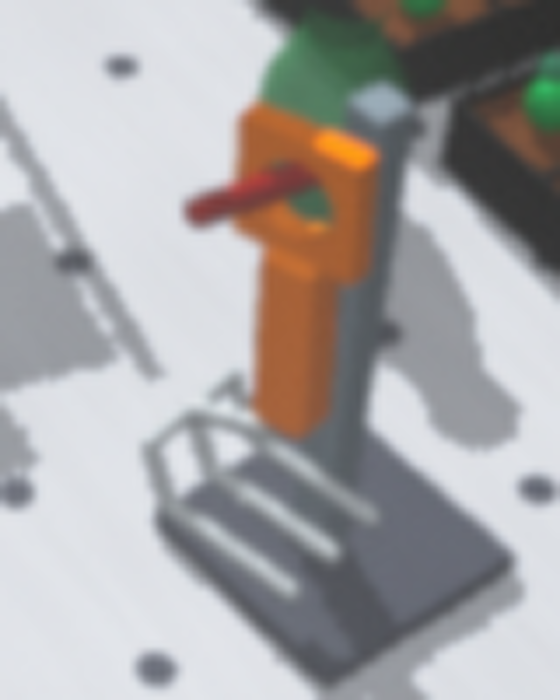

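View pics/t26.png

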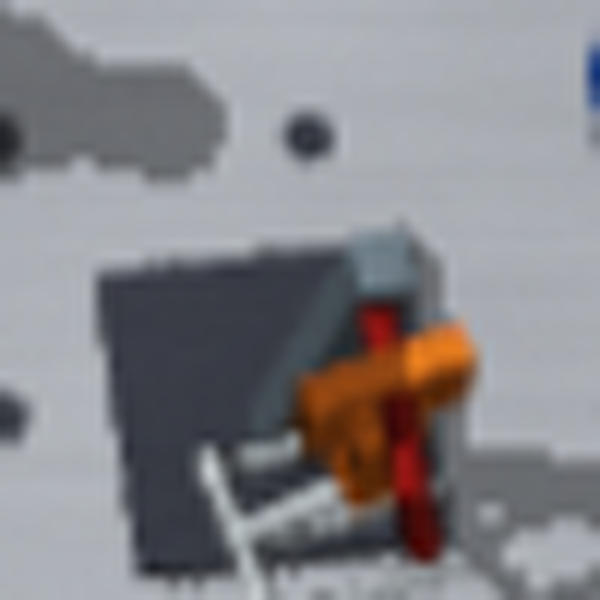

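```bash
python3 - <<'E'
from h import *
import cv2
from plant import viewer,close_job
s0=cv2.imread('pics/side0.png').astype(int);t0=cv2.imread('pics/top0.png').astype(int)
s=viewer.capture('side')['frame'].astype(int);t=viewer.capture('top')['frame'].astype(int)
print("spray s",np.abs(s-s0)[245:305,440:475].max(),"beaker s",np.abs(s-s0)[340:380,384:414].max())
for n,(x,y,w,h) in dict(vase=(336,140,22,20),spray=(418,140,25,24),beaker=(446,209,20,20)).items(): print(n,np.abs(t-t0)[y:y+h,x:x+w].max())
print("sash bar t",np.abs(t-cv2.imread('pics/top0.png').astype(int))[0,0]); 
cv2.imwrite('pics/fin.png',cv2.resize(s[135:235,235:345].astype('uint8'),None,fx=6,fy=6))
E
```

```text
spray s 9 beaker s 71
vase 148
spray 9
beaker 68
sash bar t [0 0 1]
```

View pics/fin.png

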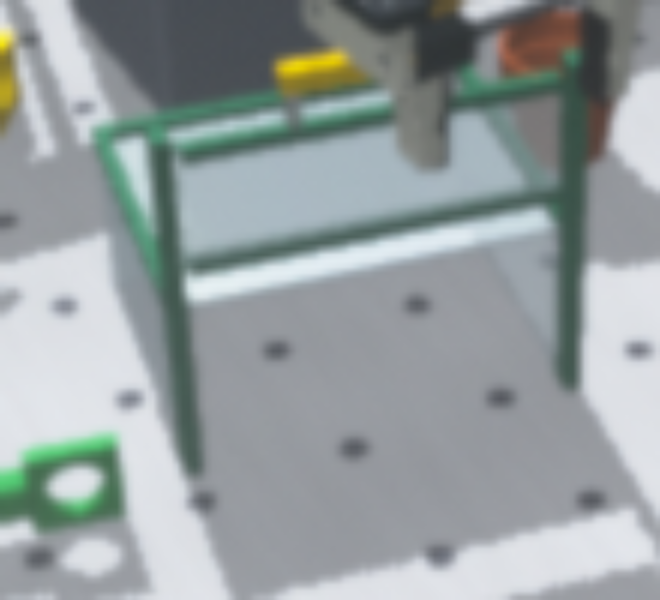

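```bash
python3 -c "
from plant import close_job
print(close_job())"
```

```text
the job is handed in; nothing more can be done
None
```

The job is done and handed in at about 37 s. The sash is up, and the orange cultivator hangs by its eye on the red peg with its tines down.

- **Sash:** I lifted it by the yellow bar to its stop, about 90 mm. The last picture shows it still up.
- **Cultivator:** I drew it out by the eye, laid it on the shelf clear of the frame and let go. I then took it by the handle, put the eye over the peg, let it down about 30° in a loose grip and released it. It swung to rest partway along the peg. Fourteen pictures over about 0.7 s showed no change beyond image noise, and the gripper was well clear.
- **Other objects:**
  - **Spray bottle:** unchanged in both views.
  - **Beaker:** its pixels differed from the first picture. It stands in the same place, and I put the difference down to a shadow.
  - **Vase:** the arm hid it in the last top view, so that check failed there. It looked undisturbed in the side pictures.
- **Disagreements:**
  - **Height reading:** the TCP height reading was about 40 mm lower than the fingertips in the images. I trusted the images, and contact-free descents to negative readings bore that out.
  - **Peg position:** the two ways of measuring the peg's position differed by up to 5 mm, which was within the eye's clearance.

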